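Tighten the earth nut inside a power unit

ROBOT

A 6-joint arm with a two-finger parallel gripper is mounted at the origin on the work surface. World frame = base frame: x ahead of the robot, y to its left, z up, the work surface at z = 0. Lengths are in m, angles in rad, forces in N, time in s.
With the tool pointing down it reaches from about 0.25 to 0.725 m from the base axis. Payload 4 kg.
Tool frame: the origin (TCP) lies between the finger pads; the fingertips stand 19 mm ahead of it and the grasp point (between the pads) is the TCP; z points along the fingers, y is the direction in which the jaws open and shut (so a half turn about z gives the same grasp; the last joint's range is limited). The gripper opens to 85 mm and grips with 20 to 120 N. Pads are 22 mm wide; open, the fingers measure 114 mm over their backs; the gripper's body (76 mm by 85 mm) begins 54 mm behind the grasp point. The pads swing forward as they close: fully open they stand 13 mm farther back than shut.
Start: joints at [-1.163, 0.241, 0.005, 1.335, 0, 1.571], TCP at [0.198, -0.459, 0.25] pointing down, gripper open.
Joint ranges: [-2.72, 2.72], [-1.05, 1.87], [-1.09, 1.28], [-1.99, 2.15], [-1.42, 1.44], [-3.14, 3.14]. Speed limits (rad/s): [2.79, 2.79, 3.14, 3.14, 3.14, 3.14].

INTERFACE

Orientations are given as a unit quaternion [w, x, y, z].
In Python, from plant import robot gives the robot as it stands. The module is installed in compiled form; this text tells all that it offers.
- The arm moves only by the tool send_rows, never from a script. Its argument "steps" is a list of rows, each a list of 5 numbers: the shift along the tool's x, y, z in m, then the turn about the tool's z in rad, then the opening, from 0 (shut) to 1 (fully open). In form: [[x, y, z, yaw, grip], ...]. A call has exactly 5 rows; each row shifts and turns the commanded pose from where the row before left it, along the tool's axes as they then stand; what a row does not reach is not made up. A row lasts 1/8 s, in which the tool goes at most 62.5 mm and 10.7 degrees, less where a joint would pass 70% of its speed; a pose out of reach is approached as far as the arm can. A call with a gripper value outside its range is refused whole. The fingers move at their own pace and stop on an object; "force" is the grip in N (left out, the last holds). Time passes only in rows, so rows that do not move let the fingers close, or fill a call up. It gives the time, the measured TCP pose, the force and the opening at its end, in the units of the state.
- robot.sense(): the state, without advancing time (a new reading comes with each control period).
- robot.capture(name): name is "side" or "top"; returns the picture (480x640x3 uint8, blue, green, red); there is no depth.
- robot.camera_params(name): a dict with "vfov" (degrees; the focal length in pixels is half the picture's height over the tangent of half this angle, whatever the lens; pixels are square), "cx", "cy" (the principal point, pixels), "dist" ([k1, k2, p1, p2, k3] as OpenCV has them; the pictures are not rectified), "world_to_cam" (4x4, takes a point from world to camera coordinates). Camera axes: x right, y up, looking along -z (the intrinsics and any distortion apply to the point x, -y, -z); pixel columns grow to the right and rows downward; lengths in m; the calibration is good to about 2 mm. A picture is of the moment at which its call begins. camera_params takes no time and is no camera call.
- robot.hand_in(): hands the job in, once; it reports no verdict.
The state is a dict: "clock": time; "joint_pos": joint angles; "dq": joint speeds; "joint_efforts": joint torques, N m; "tcp_pos": TCP position; "tcp_rot": TCP orientation; "ft_force": force on the tool from outside, world axes, zero at the start; "ft_torque": the same for the moment, N m; "finger_gap": opening from 0.0 (shut) to 1.0 (fully open).
Only numpy, scipy, OpenCV 4.12 (cv2) and the standard library are available. Lean on these libraries where they do the work, as an engineer would, in place of code of your own. Each camera call takes 0.05 s, during which the arm holds its last target.

TASK

Raise the clear cover of the grey power unit by its red bar until it stands nearly upright but still leans a little towards closing, and let go to see that its friction hinge holds it there. Then, with the orange-handled ring wrench, tighten the brass hex nut inside (clockwise seen from above) until it comes to its stop; the walls leave room only for short strokes, so lift the wrench off and reseat it between strokes, and do not turn the nut with the fingers. Finally lay the wrench flat back on the blue mat, all of it on the mat, leaving the cover standing open and the other things on the bench where they are.

Things in the scene. Friction and masses are not known exactly. Their poses are not given: they have to be found in the camera images.
- chassis: Grey open-topped power unit, fixed, left or right on the bench, 176 (x) x 256 (y) x 55 mm high, walls and floor 3 mm. Origin: centre of its underside; x points away from the robot, to the cover's hinge. The nut is at (40, -39) mm, 45 mm from the hinge-side wall. On the nut, the wrench's handle points to -x and, with fingers round it, is free about 35 degrees either side.
- swing_wall (a point): Inner face of the chassis's -y wall beside the nut, 86 mm from the nut's axis, 34 mm above the bench (wall top 55 mm): it ends the wrench's swing on that side.
- swing_transformer (a point): Face of the dark transformer inside the chassis (top 46 mm above the bench), 86 mm from the nut's axis on the +y side: it ends the swing there. Nearer the robot the green block beside it, 33 mm above the bench, has its face in the same plane.
- lid (a joint): Opening angle of the clear cover: 0 lies shut (and covers the nut), 1.57 is upright, at most 1.9. Friction hinge, 0.32 N m: it holds any angle by itself. The cover is wanted between 1.18 and 1.52 rad; near 1.4 leaves the gripper most room over the nut.
- cover: Clear plate 176 x 256 x 5 mm with a blue rim, 0.25 kg, covering the whole chassis. Origin on the hinge line, mid-length, at the chassis's far (+x) upper rim, 55.5 mm above the bench; axes as the chassis's when shut. Turns about its y: the front edge rises and goes away from the robot. Below upright it leans over the chassis.
- cover_bar (a point): Middle of the red grab bar on the cover: round, 10 mm thick, 100 mm long along the cover's y, on two end posts. Bar centre line: 158 mm from the hinge line, 36 mm above the cover's underside (26 mm free beneath the bar). Axes: the cover's. A vertical gripper, one finger on the robot's side and one on the far side of the bar, can follow it all the way up; the bar turns in the fingers.
- cover_hinge (a point): Middle of the cover's hinge line, which runs along the chassis's y; 88 mm from the chassis centre, 55.5 mm above the bench.
- nut (a joint): How far the nut is turned clockwise (from above), rad. Starts at 0.03 to 0.25; hard stop (tight) at 2.1, above 2.0 counts as tight. Friction 0.35 N m; it stays where left and does not sink. At the stop the handle of a wrench seated on it points 25 degrees from the chassis's -x towards its +y (wrench yaw = chassis yaw - 25 degrees).
- hex_nut: Brass hex nut, 24 mm across flats, 13.5 mm high, upper edge bevelled 3 mm, a 12 mm threaded end standing 4 mm above it, a white dash on top towards one corner. Origin: centre of its underside, on a round steel flange 36 mm across, 24 mm above the bench. Its x axis points to the dashed corner; corners every 60 degrees.
- wrench: Loose ring wrench, 0.2 kg: steel hex ring, inside 25.6 mm across flats, outside 37.6, 12 high; orange handle along -x, 35 to 105 mm from the ring's centre, 18 wide, 24 high. Origin: ring centre, underside (handle's is level with it). x points to an inner corner: it fits when its yaw is the nut's plus a multiple of 60 degrees (7 degrees play); seated, its origin is at the nut's.
- wrench_grip (a point): Point in the handle where to grip: 85 mm from the ring's centre, 12 mm above the wrench's underside, mid-width. A wrench let go of while on the nut stays round it, but its handle droops to the chassis floor.
- wrench_end (a point): End of the wrench's handle: 105 mm from the ring's centre, 12 mm above its underside.
- mat: Blue tool mat, fixed, 220 (x) x 260 (y) x 3 mm. Origin: centre of its underside, on the bench. It may stand on the left or the right.
- capacitor: Green film capacitor block 30 x 16 x 24 mm on the mat, loose; bystander. Origin: centre of its underside.
- relay: Clear relay with a copper coil 28 x 20 x 24 mm on the mat, loose; bystander. Origin: centre of its underside.
- stripboard: Brown stripboard 80 x 55 x 5 mm, loose; bystander. Origin: centre of its underside.
- tape: Roll of black tape lying flat, 80 mm across, 19 mm high, loose; bystander. Origin: centre of its underside.
- terminals: Orange terminal strip 30 x 60 x 18 mm, loose; bystander. Origin: centre of its underside.

How it is judged:
On the way, in this order (a step that is already met when the one before it is completed fails the run):
1. the cover stands nearly upright (1.18 to 1.52 rad) by itself, untouched and still (value of joint lid between 1.18 and 1.52 rad and contact force between cover and the fingers below 0.1 N and contact force between cover and the arm below 0.1 N and velocity of joint lid between -0.05 and 0.05 rad/s), for 0.4 s.
2. the nut has been turned past 0.5 rad with the wrench seated on it (distance between wrench and hex_nut below 0.006 m and value of joint nut above 0.5 rad), for 0.1 s.
3. the wrench is lifted off the nut between strokes, before the nut is tight (z of wrench in the frame of hex_nut above 0.009 m and value of joint nut below 2 rad), for 0.05 s.
4. the nut is at its stop (above 2.0 rad) with the wrench seated on it (distance between wrench and hex_nut below 0.006 m and value of joint nut above 2 rad), for 0.1 s.
At the end, for the whole second after the job is handed in: The nut is at its stop (above 2.0 of 2.1 rad), the cover stands open by itself at 1.18 to 1.52 rad, and the wrench lies still and flat (within 0.1 rad, underside less than 8 mm above the bench) with its ring's centre and its handle's end both over the mat (value of joint nut above 2 rad and value of joint lid between 1.18 and 1.52 rad and x of wrench in the frame of mat between -0.11 and 0.11 m and y of wrench in the frame of mat between -0.13 and 0.13 m and x of wrench_end in the frame of mat between -0.11 and 0.11 m and y of wrench_end in the frame of mat between -0.13 and 0.13 m and z of wrench in the frame of mat below 0.008 m and angle between wrench's own z axis and vertical below 0.1 rad and linear speed of wrench below 0.02 m/s and velocity of joint lid between -0.05 and 0.05 rad/s); the robot touches nothing.
It fails at once if the nut is touched by the fingers (more than 2 N) (contact force between hex_nut and the fingers above 2 N).
It fails at once if a bystander is moved more than 30 mm (distance of any of capacitor, relay, stripboard, tape, terminals from where it was at the start of the episode above 0.03 m).
It also fails if it takes over 72 s, if anything falls off the work surface, if the arm or the gripper's body presses on something with over 40 N, if the wrist force passes 120 N, or if a joint passes its speed limit or range.

## Working session

There is one attempt and no reset: what is moved stays moved. The work goes in short steps, Python scripts to look and compute and a tool call to move; the robot and the scene stay as the last step left them, time stands still between calls to the robot, and variables do not carry over. Pictures are saved under pics/ and viewed, and the job is handed in when it is done.

Besides the shell and the picture viewer there is one more tool, called after ">>>" as name([rows], argument=value, ...), one row to a line, values as JSON. send_rows: Moves the arm, as the interface text tells. Its arguments: {"type":"object","properties":{"steps":{"type":"array","items":{"type":"array","items":{"type":"number"}}},"force":{"type":"number"}},"required":["steps"]}

```bash
mkdir -p pics; ls
python3 - <<'E'
from plant import robot
import cv2
for n in ("side","top"):
    im=robot.capture(n); cv2.imwrite(f"pics/{n}0.png",im)
    p=robot.camera_params(n); print(n,p)
s=robot.sense(); print(s)
E
```

```text
pics
side {'vfov': 49.72119455752616, 'cx': 318.67087623264814, 'cy': 233.75969606459444, 'dist': array([-0.14205878,  0.        ,  0.        ,  0.        ,  0.        ]), 'world_to_cam': array([[-0.91750975, -0.39770883,  0.00188171,  0.52100618],
       [ 0.28029401, -0.64326401,  0.71249328, -0.22532552],
       [-0.28215443,  0.65424697,  0.70167641, -1.18623971],
       [ 0.        ,  0.        ,  0.        ,  1.        ]])}
top {'vfov': 44.98176267755348, 'cx': 310.61888149629596, 'cy': 241.2872305833857, 'dist': array([0.0453947, 0.       , 0.       , 0.       , 0.       ]), 'world_to_cam': array([[-0.02265965, -0.99970107,  0.00918218, -0.009942  ],
       [ 0.99181474, -0.02132458,  0.12589198, -0.57650937],
       [-0.12565854,  0.01195969,  0.99200146, -1.41035419],
       [ 0.        ,  0.        ,  0.        ,  1.        ]])}
{'clock': 0.1, 'joint_pos': array([-1.16300086e+00,  2.41354811e-01,  3.85662557e-03,  1.33520869e+00,
        2.36483411e-06,  1.57082864e+00]), 'dq': array([ 1.21331222e-03, -2.38035453e-03,  3.36363467e-03,  4.50509630e-04,
       -5.82488608e-04,  4.48423819e-06]), 'joint_efforts': array([-2.26155630e-04, -3.73137796e+01,  2.53010166e+01,  1.08386268e-02,
       -1.33585363e-05,  1.12439199e-06]), 'tcp_pos': array([ 0.198082  , -0.45850794,  0.24949249]), 'tcp_rot': array([-9.35723586e-04,  9.79287600e-01,  2.02471933e-01, -1.92288981e-04]), 'ft_force': array([-0.38258502, -0.59114263,  0.30201586]), 'ft_torque': array([ 0.04791219, -0.00803812, -0.00468467]), 'finger_gap': 1.000770990898767}
```

View pics/side0.png

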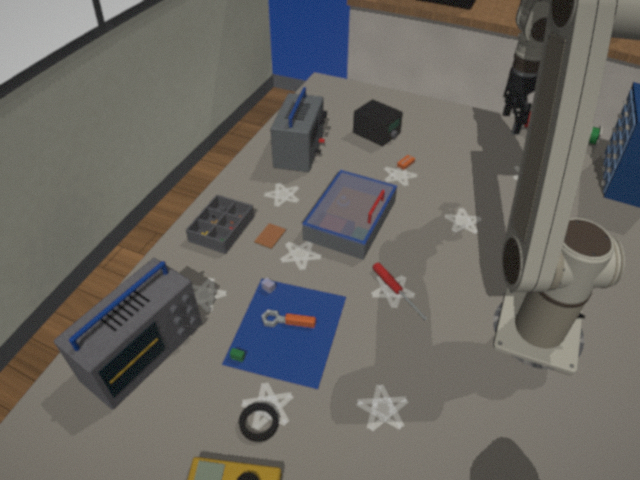

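View pics/top0.png

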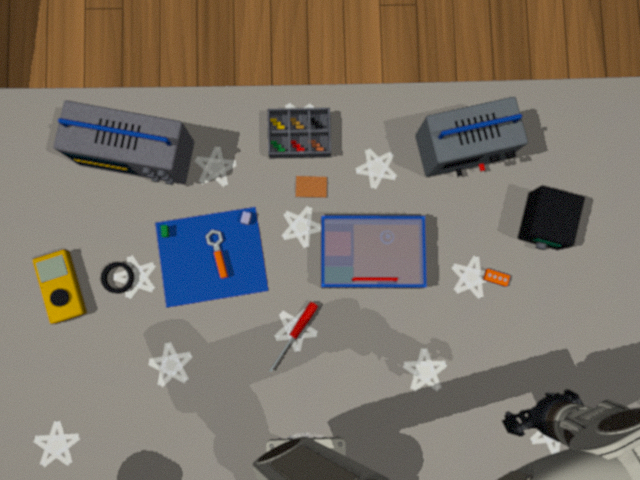

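```bash
cat > h.py <<'E'
from plant import robot
import cv2, numpy as np
from scipy.spatial.transform import Rotation as R
def cam(n):
    p=robot.camera_params(n); f=240/np.tan(np.radians(p['vfov']/2))
    K=np.array([[f,0,p['cx']],[0,f,p['cy']],[0,0,1.]]); return K,np.array(p['dist']),np.array(p['world_to_cam'])
def rays(n,uv):
    K,d,T=cam(n); uv=np.array(uv,float).reshape(-1,1,2)
    x=cv2.undistortPoints(uv,K,d).reshape(-1,2)
    dc=np.c_[x[:,0],-x[:,1],-np.ones(len(x))]
    return -T[:3,:3].T@T[:3,3], dc@T[:3,:3]
def plane(n,uv,z):
    o,d=rays(n,uv); return o+d*((z-o[2])/d[:,2])[:,None]
def proj(n,P):
    K,d,T=cam(n); P=np.array(P,float).reshape(-1,3); c=P@T[:3,:3].T+T[:3,3]
    return cv2.projectPoints(c*[1,-1,-1],np.zeros(3),np.zeros(3),K,d)[0].reshape(-1,2)
def tri(uvs,uvt):
    o1,d1=rays('side',[uvs]); o2,d2=rays('top',[uvt]); A=np.c_[d1[0],-d2[0]]
    t=np.linalg.lstsq(A,o2-o1,rcond=None)[0]; a=o1+d1[0]*t[0]; b=o2+d2[0]*t[1]; return (a+b)/2,np.linalg.norm(a-b)
def hsv(im): return cv2.cvtColor(im,cv2.COLOR_BGR2HSV)
def mask(im,lo,hi): return cv2.inRange(hsv(im),np.array(lo),np.array(hi))
E
python3 - <<'E'
from h import *
t=cv2.imread('pics/top0.png'); s=cv2.imread('pics/side0.png')
def cr(im,x0,x1,y0,y1,k,n): cv2.imwrite('pics/'+n,cv2.resize(im[y0:y1,x0:x1],None,fx=k,fy=k,interpolation=cv2.INTER_CUBIC))
cr(t,310,440,205,300,6,'c_ch.png'); cr(t,150,275,200,315,5,'c_mat.png')
cr(s,290,410,160,270,5,'c_chs.png')
cr(s,215,355,270,390,5,'c_mats.png')
E
```

```text
(no output)
```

View pics/c_ch.png

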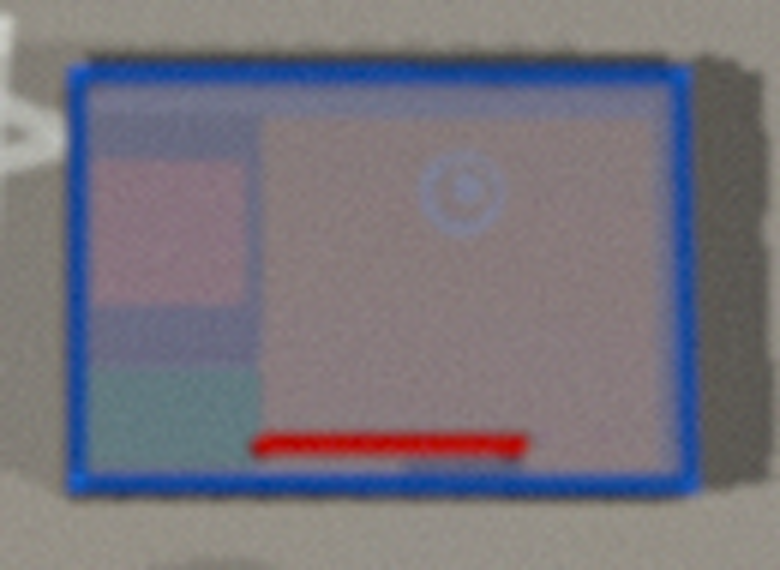

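View pics/c_mat.png

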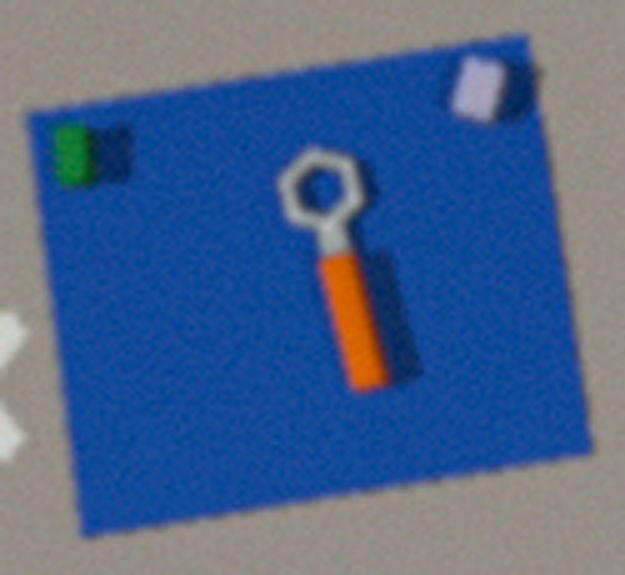

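View pics/c_chs.png

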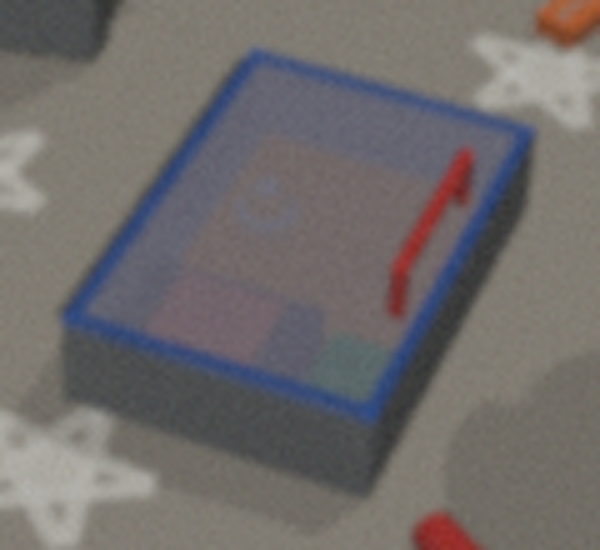

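View pics/c_mats.png

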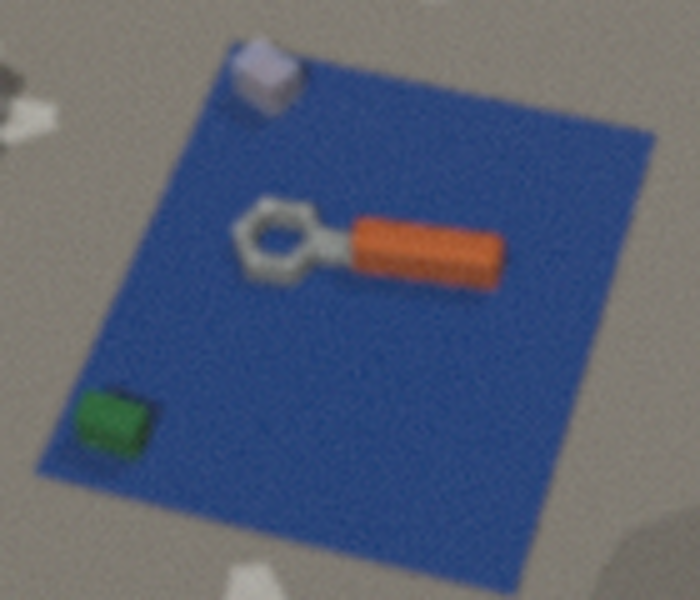

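The cover is shut at top-image pixels (322–426, 215–288), with the bar at about (375,279). The mat is at (157–268, 208–307), with the wrench ring at (214,238) and its handle going down to (223,275). Next I measure these.

```bash
cat >> h.py <<'E'
def big(m):
    cs=cv2.findContours(m,cv2.RETR_EXTERNAL,cv2.CHAIN_APPROX_NONE)[0]; return max(cs,key=cv2.contourArea)
def rect(n,c,z):
    P=plane(n,c.reshape(-1,2),z)[:,:2]
    r=cv2.minAreaRect((P*1000).astype(np.float32)); return r
E
python3 - <<'E'
from h import *
t=cv2.imread('pics/top0.png'); s=cv2.imread('pics/side0.png')
for n,im,boxc,boxm in (('top',t,(310,440,205,300),(150,275,200,315)),('side',s,(290,410,160,270),(215,355,270,390))):
    mb=mask(im,(100,120,60),(125,255,255))
    for nm,b,z in (('cover',boxc,.0605),('mat',boxm,.003)):
        m=np.zeros_like(mb); x0,x1,y0,y1=b; m[y0:y1,x0:x1]=mb[y0:y1,x0:x1]
        c=big(m); print(n,nm,rect(n,c,z))
    m=mask(im,(5,150,110),(18,255,255)); x0,x1,y0,y1=boxm; q=np.zeros_like(m); q[y0:y1,x0:x1]=m[y0:y1,x0:x1]
    c=big(q); M=cv2.moments(c); print(n,'handle',rect(n,c,.027),plane(n,[[M['m10']/M['m00'],M['m01']/M['m00']]],.027))
    m=cv2.inRange(im,np.array((140,140,120)),np.array((255,255,255))); q=np.zeros_like(m)
    x0,x1,y0,y1=(200,228,225,257) if n=='top' else (258,290,305,333)
    q[y0:y1,x0:x1]=m[y0:y1,x0:x1]; cs=cv2.findContours(q,cv2.RETR_CCOMP,cv2.CHAIN_APPROX_NONE)
    for c in cs[0]:
        M=cv2.moments(c); 
        if M['m00']>20: u=[M['m10']/M['m00'],M['m01']/M['m00']]; print('ring',M['m00'],u,plane(n,[u],.015))
    m=mask(im,(0,150,90),(4,255,255))|mask(im,(175,150,90),(180,255,255)); x0,x1,y0,y1=boxc; q=np.zeros_like(m); q[y0:y1,x0:x1]=m[y0:y1,x0:x1]
    c=big(q); P=c.reshape(-1,2); print('bar',rect(n,c,.0915), P.min(0),P.max(0))
E
```

```text
top cover ((546.6307983398438, -175.0112762451172), (255.6189727783203, 177.64959716796875), 88.60015869140625)
top mat ((548.0333251953125, 230.17962646484375), (217.0534210205078, 257.4380187988281), 8.034689903259277)
top handle ((525.4409790039062, 203.56239318847656), (66.99463653564453, 16.219894409179688), 13.75941276550293) [[0.52524578 0.2035021  0.027     ]]
ring 167.0 [213.7824351297405, 238.5948103792415] [[0.59099046 0.22164318 0.015     ]]
ring 117.0 [213.3846153846154, 237.44017094017093] [[0.59395684 0.22263948 0.015     ]]
bar ((476.6008605957031, -172.0829620361328), (107.19586944580078, 7.144563674926758), 88.76973724365234) [352 277] [397 280]
side cover ((545.5596923828125, -170.28515625), (249.90643310546875, 175.21385192871094), 88.51514434814453)
side mat ((547.2489013671875, 232.2113800048828), (215.51356506347656, 254.837890625), 7.978005409240723)
side handle ((523.0494995117188, 212.46334838867188), (65.67356872558594, 24.14154815673828), 14.848616600036621) [[0.52217067 0.2121511  0.027     ]]
bar ((473.96087646484375, -158.8263397216797), (127.7668685913086, 11.445392608642578), 88.85211944580078) [369 191] [383 221]
```

```bash
cat >> h.py <<'E'
def pose():
    s=robot.sense(); w,x,y,z=s['tcp_rot']; M=R.from_quat([x,y,z,w]).as_matrix()
    return s, np.array(s['tcp_pos']), M, np.degrees(np.arctan2(M[1,0],M[0,0]))
def plan(path,cur=None):
    """path: list of (x,y,z,yaw_deg of tool x) per row; prints rounded rows, tracking rounding"""
    if cur is None:
        s,p,M,yw=pose(); cur=(*p,yw)
    p=np.array(cur[:3],float); yw=cur[3]; out=[]
    for t in path:
        a=np.radians(yw); d=np.array(t[:3])-p
        X=np.array([np.cos(a),np.sin(a),0]); Y=np.array([np.sin(a),-np.cos(a),0])
        r=[round(float(d@X),4),round(float(d@Y),4),round(float(-d[2]),4),0]
        dy=(t[3]-yw+180)%360-180; r[3]=round(float(-np.radians(dy)),3)
        p=p+r[0]*X+r[1]*Y-np.array([0,0,r[2]]); yw-=np.degrees(r[3]); out.append(r); 
    for i,r in enumerate(out): print(r, '' if (i+1)%5 else '\n')
    return out
def lin(a,b,n): return [tuple(np.array(a)+(np.array(b)-np.array(a))*(i+1)/n) for i in range(n)]
def st():
    s,p,M,yw=pose(); print('t',round(s['clock'],2),'p',p.round(4),'yaw',round(yw,2),'tilt',round(float(np.degrees(np.arccos(-M[2,2]))),2),'gap',round(s['finger_gap'],3),'F',s['ft_force'].round(1),'T',s['ft_torque'].round(2),'q',s['joint_pos'].round(2))
E
python3 - <<'E'
from h import *
st(); s,p,M,yw=pose(); a=(*p,yw)
plan(lin(a,(.4765,-.1727,.16,88.6),10)+lin((.4765,-.1727,.16,88.6),(.4765,-.1727,.094,88.6),5))
E
```

```text
t 0.1 p [ 0.1981 -0.4585  0.2495] yaw 23.36 tilt 0.11 gap 1.001 F [-0.4 -0.6  0.3] T [ 0.05 -0.01 -0.  ] q [-1.16  0.24  0.    1.34  0.    1.57]
[0.0369, -0.0152, 0.0089, -0.114] 
[0.0384, -0.0109, 0.009, -0.114] 
[0.0393, -0.0065, 0.0089, -0.114] 
[0.0399, -0.0019, 0.009, -0.113] 
[0.0398, 0.0026, 0.0089, -0.114] 

[0.0393, 0.007, 0.009, -0.114] 
[0.0382, 0.0115, 0.0089, -0.114] 
[0.0366, 0.0158, 0.009, -0.114] 
[0.0347, 0.0198, 0.0089, -0.114] 
[0.0321, 0.0237, 0.009, -0.114] 

[0.0, -0.0, 0.0132, 0.0] 
[0.0, -0.0, 0.0132, 0.0] 
[0.0, -0.0, 0.0132, 0.0] 
[0.0, -0.0, 0.0132, 0.0] 
[0.0, -0.0, 0.0132, 0.0]
```

>>> send_rows([
  [0.0369,-0.0152,0.0089,-0.114,0.6],
  [0.0384,-0.0109,0.009,-0.114,0.6],
  [0.0393,-0.0065,0.0089,-0.114,0.6],
  [0.0399,-0.0019,0.009,-0.113,0.6],
  [0.0398,0.0026,0.0089,-0.114,0.6],
], force=30)

```text
clock: 0.72
tcp_pos: [0.3381, -0.3149, 0.2049]
tcp_rot: [-0.0, 0.882, 0.471, -0.0]
ft_force: [0.2, -1.0, -0.1]
finger_gap: 0.602
```

>>> send_rows([
  [0.0393,0.007,0.009,-0.114,0.6],
  [0.0382,0.0115,0.0089,-0.114,0.6],
  [0.0366,0.0158,0.009,-0.114,0.6],
  [0.0347,0.0198,0.0089,-0.114,0.6],
  [0.0321,0.0237,0.009,-0.114,0.6],
])

```text
clock: 1.35
tcp_pos: [0.4773, -0.172, 0.1601]
tcp_rot: [-0.0, 0.714, 0.7, -0.0]
ft_force: [0.5, -0.6, -0.2]
finger_gap: 0.598
```

>>> send_rows([
  [0,0,0.013,0,0.6],
  [0,0,0.013,0,0.6],
  [0,0,0.01,0,0.6],
  [0,0,0,0,0.6],
  [0,0,0,0,0.6],
])

```text
clock: 1.98
tcp_pos: [0.4767, -0.1738, 0.1252]
tcp_rot: [0.0, 0.716, 0.698, 0.0]
ft_force: [-0.2, -0.4, -0.8]
finger_gap: 0.599
```

Run:
```python
from h import *
for n in ("side",):
    im=robot.capture(n); cv2.imwrite(f"pics/{n}1.png",im[100:340,240:560]);cv2.imwrite(f"pics/{n}1.png",cv2.resize(im[140:300,280:500],None,fx=3.5,fy=3.5,interpolation=cv2.INTER_CUBIC))
st()
plan([(.4765,-.1727,.094,88.6)])
```

```text
t 2.02 p [ 0.4769 -0.1738  0.1254] yaw 88.57 tilt 0.06 gap 0.602 F [ 0.2  0.6 -0.7] T [-0.02  0.    0.01] q [-0.35  0.35 -0.19  1.03 -0.    1.25]
[0.0011, -0.0004, 0.0314, -0.001]
```

View pics/side1.png

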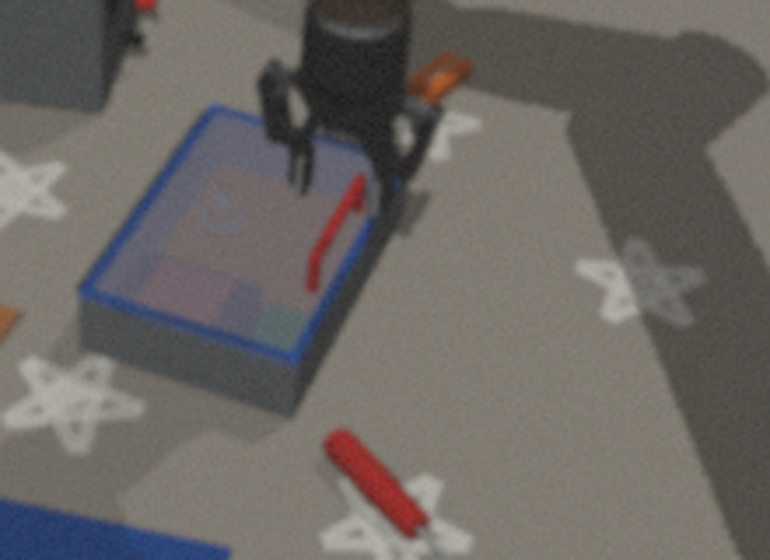

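The fingers straddle the bar (crop pixels about 300 and 385, bar between them). I'll go down and close.

>>> send_rows([
  [0,0,0.011,0,0.6],
  [0,0,0.011,0,0.6],
  [0,0,0.009,0,0.6],
  [0,0,0,0,0.0],
  [0,0,0,0,0.0],
], force=30)

```text
clock: 2.65
tcp_pos: [0.4768, -0.1732, 0.0938]
tcp_rot: [-0.0, 0.716, 0.699, -0.0]
ft_force: [0.2, 0.4, 0.0]
finger_gap: 0.179
```

>>> send_rows([
  [0,0,0,0,0],
  [0,0,0,0,0],
  [0,0,0,0,0],
  [0,0,0,0,0],
  [0,0,0,0,0],
])

```text
clock: 3.28
tcp_pos: [0.4758, -0.1732, 0.0937]
tcp_rot: [-0.001, 0.716, 0.698, -0.001]
ft_force: [-5.2, -0.2, 1.5]
finger_gap: 0.107
```

Run:
```python
from h import *
st()
im=robot.capture('side'); cv2.imwrite("pics/side2.png",cv2.resize(im[140:300,280:500],None,fx=3.5,fy=3.5,interpolation=cv2.INTER_CUBIC))
def bar(th): 
    c,s_=np.cos(th),np.sin(th); r=-.158*c+.036*s_; z=.158*s_+.036*c
    return np.array([.6345+r*.9997,-.1766-.0244*r,.0555+z])
off=pose()[1]-bar(0); print(off)
ths=np.linspace(0,1.4,16)[1:]
a=bar(0)
plan([(*bar(t),88.6) for t in ths],cur=(*bar(0),88.6))
```

```text
t 3.27 p [ 0.4758 -0.1732  0.0937] yaw 88.61 tilt 0.1 gap 0.107 F [-5.2 -0.2  1.5] T [-0.14  1.08 -0.01] q [-0.35  0.38 -0.24  0.96 -0.    1.25]
[-0.00077455 -0.00041728  0.00216905]
[0.0, 0.004, -0.0146, -0.0] 
[0.0, 0.0054, -0.0141, -0.0] 
[0.0, 0.0067, -0.0136, -0.0] 
[0.0, 0.0079, -0.0128, -0.0] 
[0.0, 0.0091, -0.0121, -0.0] 

[0.0, 0.0102, -0.0112, -0.0] 
[0.0, 0.0111, -0.0102, -0.0] 
[0.0, 0.0121, -0.0091, -0.0] 
[0.0, 0.0128, -0.008, -0.0] 
[0.0, 0.0136, -0.0067, -0.0] 

[0.0, 0.0141, -0.0054, -0.0] 
[0.0, 0.0146, -0.0041, -0.0] 
[0.0, 0.0148, -0.0027, -0.0] 
[0.0, 0.0151, -0.0013, -0.0] 
[0.0, 0.0151, 0.0001, -0.0]
```

View pics/side2.png

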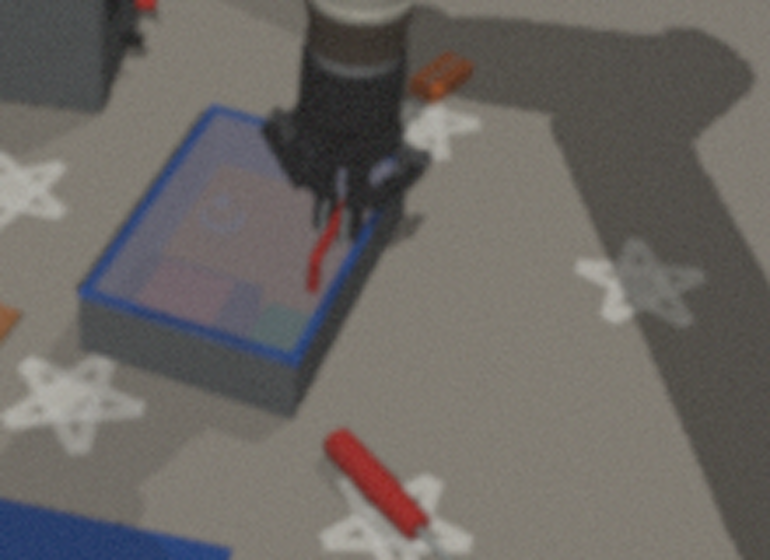

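>>> send_rows([
  [0,0.004,-0.0146,0,0],
  [0,0.0054,-0.0141,0,0],
  [0,0.0067,-0.0136,0,0],
  [0,0.0079,-0.0128,0,0],
  [0,0.0091,-0.0121,0,0],
])

```text
clock: 3.95
tcp_pos: [0.507, -0.1739, 0.1604]
tcp_rot: [-0.002, 0.716, 0.698, -0.002]
ft_force: [-8.7, -0.8, 1.4]
finger_gap: 0.101
```

>>> send_rows([
  [0,0.0102,-0.0112,0,0],
  [0,0.0111,-0.0102,0,0],
  [0,0.0121,-0.0091,0,0],
  [0,0.0128,-0.008,0,0],
  [0,0.0136,-0.0067,0,0],
])

```text
clock: 4.58
tcp_pos: [0.5683, -0.1755, 0.209]
tcp_rot: [-0.0, 0.716, 0.698, -0.001]
ft_force: [-10.4, 0.5, 11.9]
finger_gap: 0.103
```

>>> send_rows([
  [0,0.0141,-0.0054,0,0],
  [0,0.0146,-0.0041,0,0],
  [0,0.0148,-0.0027,0,0],
  [0,0.0151,-0.0013,0,0],
  [0,0.0151,0,0,0],
])

```text
clock: 5.2
tcp_pos: [0.6442, -0.1774, 0.2214]
tcp_rot: [0.001, 0.716, 0.699, 0.001]
ft_force: [-3.5, -1.5, 1.6]
finger_gap: 0.1
```

Run:
```python
from h import *
im=robot.capture('side'); cv2.imwrite("pics/side3.png",cv2.resize(im[60:280,250:500],None,fx=2.6,fy=2.6,interpolation=cv2.INTER_CUBIC))
st()
```

```text
t 5.25 p [ 0.6461 -0.1774  0.221 ] yaw 88.65 tilt 0.27 gap 0.108 F [ 1.  -1.5  6.7] T [-0.1  -0.04  0.04] q [-0.27  0.6   0.48  1.44  0.    1.33]
```

View pics/side3.png

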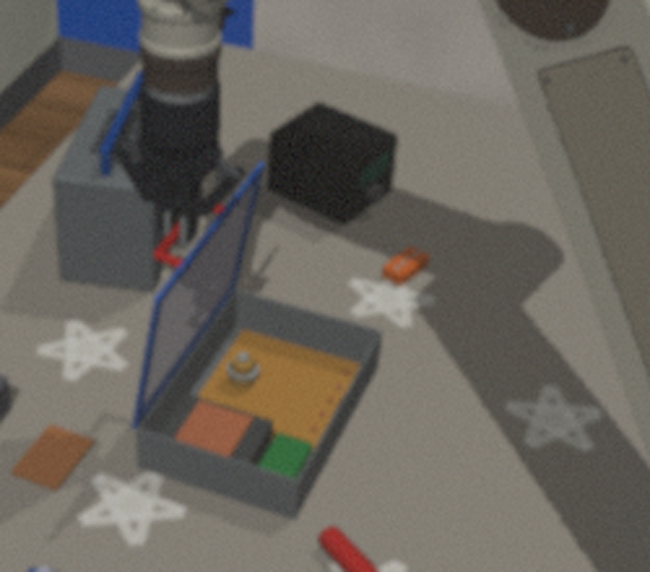

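>>> send_rows([
  [0,0,0,0,0.25],
  [0,0,0,0,0.25],
  [0,0,0,0,0.25],
  [0,0,-0.005,0,0.25],
  [0,0,-0.015,0,0.25],
])

```text
clock: 5.88
tcp_pos: [0.6427, -0.177, 0.2396]
tcp_rot: [-0.001, 0.716, 0.699, -0.0]
ft_force: [0.0, -0.3, 0.1]
finger_gap: 0.247
```

Run:
```python
from h import *
im=robot.capture('side'); cv2.imwrite("pics/side4.png",cv2.resize(im[60:280,250:500],None,fx=2.6,fy=2.6,interpolation=cv2.INTER_CUBIC))
st()
```

```text
t 5.92 p [ 0.644  -0.1774  0.2431] yaw 88.62 tilt 0.2 gap 0.252 F [ 1.1 -0.   3.1] T [-0.02  0.02 -0.02] q [-0.27  0.59  0.52  1.49  0.    1.33]
```

View pics/side4.png

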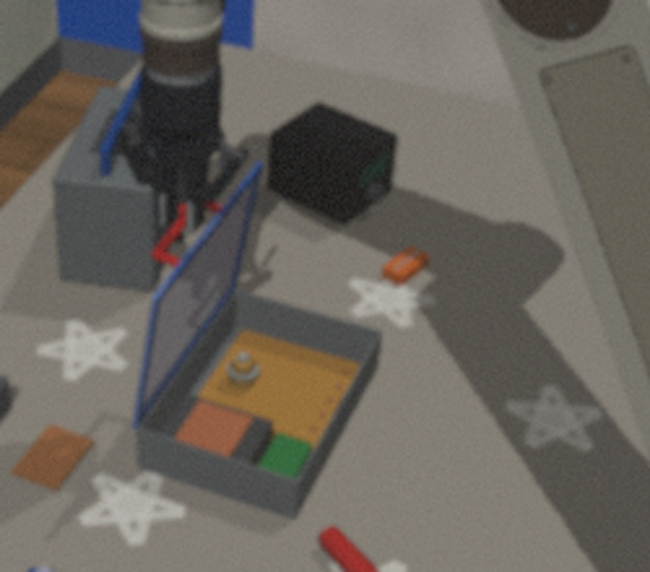

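The cover stays up when released. I keep rising, then back off and look.

>>> send_rows([
  [0,0,-0.012,0,0.25],
  [0,0,-0.012,0,0.25],
  [0,0,-0.015,0,0.25],
  [0,0,-0.02,0,0.25],
  [0,0,0,0,0.25],
])

```text
clock: 6.55
tcp_pos: [0.6442, -0.1774, 0.3013]
tcp_rot: [0.002, 0.716, 0.699, 0.001]
ft_force: [-0.2, -0.6, 0.1]
finger_gap: 0.251
```

Run:
```python
from h import *
st(); s,p,M,yw=pose(); a=(*p,yw)
b=(.48,0.05,.29,150); plan(lin(a,(.50,-.15,.30,105),4)+lin((.50,-.15,.30,105),b,6))
```

```text
t 6.55 p [ 0.6442 -0.1774  0.3013] yaw 88.62 tilt 0.27 gap 0.251 F [-0.2 -0.6  0.1] T [ 0.02 -0.03  0.  ] q [-0.27  0.6   0.67  1.64  0.    1.33]
[0.006, -0.0362, 0.0003, -0.071] 
[0.0085, -0.0357, 0.0003, -0.072] 
[0.0111, -0.035, 0.0004, -0.071] 
[0.0136, -0.0341, 0.0003, -0.072] 
[0.033, 0.0054, 0.0017, -0.131] 

[0.0321, 0.0097, 0.0016, -0.131] 
[0.0305, 0.0138, 0.0017, -0.13] 
[0.0285, 0.0176, 0.0017, -0.131] 
[0.0259, 0.0212, 0.0016, -0.131] 
[0.023, 0.0245, 0.0017, -0.131]
```

>>> send_rows([
  [0.006,-0.0362,0,-0.071,0.25],
  [0.0085,-0.0357,0,-0.072,0.25],
  [0.0111,-0.035,0,-0.071,0.25],
  [0.0136,-0.0341,0,-0.072,0.3],
  [0.033,0.0054,0,-0.131,0.5],
])

```text
clock: 7.18
tcp_pos: [0.4932, -0.1171, 0.2985]
tcp_rot: [-0.0, 0.555, 0.832, -0.0]
ft_force: [0.7, 0.9, 0.7]
finger_gap: 0.486
```

>>> send_rows([
  [0.0321,0.0097,0.0016,-0.131,0.5],
  [0.0305,0.0138,0.0016,-0.13,0.5],
  [0.0285,0.0176,0.0017,-0.131,0.5],
  [0.0259,0.0212,0.0016,-0.131,0.5],
  [0.023,0.0245,0.0017,-0.131,0.5],
])

```text
clock: 7.8
tcp_pos: [0.4785, 0.0513, 0.2899]
tcp_rot: [-0.0, 0.257, 0.966, -0.0]
ft_force: [0.5, 0.7, -0.3]
finger_gap: 0.497
```

Run:
```python
from h import *
st(); s,p,M,yw=pose(); a=(*p,yw)
t=robot.capture('top'); s=robot.capture('side'); cv2.imwrite('pics/top5.png',t); cv2.imwrite('pics/side5.png',s)
cv2.imwrite('pics/c5t.png',cv2.resize(t[170:300,300:450],None,fx=5,fy=4.5,interpolation=cv2.INTER_CUBIC))
cv2.imwrite('pics/c5s.png',cv2.resize(s[90:270,280:420],None,fx=4,fy=3.3,interpolation=cv2.INTER_CUBIC))
b=(.511,.200,.12,194.3); plan(lin(a,b,5))
```

```text
t 7.8 p [0.4785 0.0513 0.2899] yaw 150.23 tilt 0.04 gap 0.497 F [ 0.5  0.7 -0.3] T [ 0.01 -0.03  0.01] q [0.11 0.19 0.04 1.42 0.   0.63]
[0.0082, 0.028, 0.0338, -0.153] 
[0.0046, 0.0301, 0.034, -0.154] 
[-0.0001, 0.0304, 0.034, -0.154] 
[-0.0048, 0.0301, 0.034, -0.153] 
[-0.0093, 0.0289, 0.0339, -0.154]
```

View pics/c5t.png

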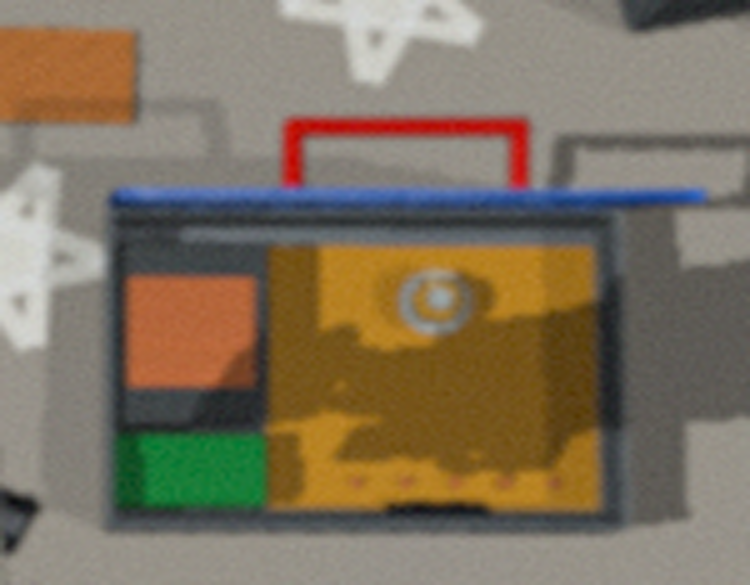

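View pics/c5s.png

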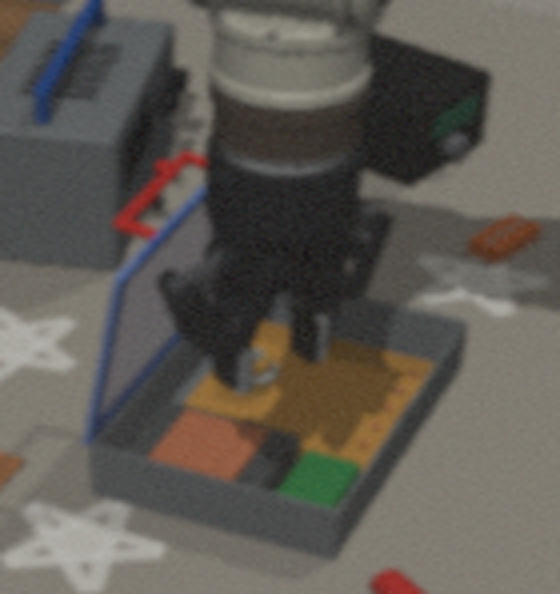

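View pics/side5.png

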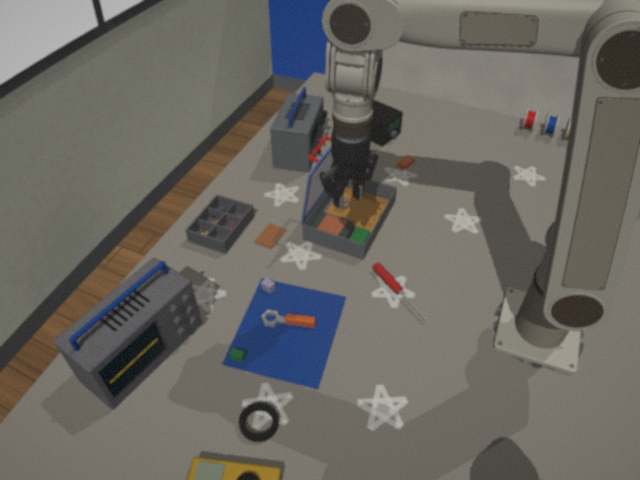

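Run:
```python
from h import *
t=cv2.imread('pics/top5.png')
print('thread',plane('top',[[388,236.7]],.0415),'flange',plane('top',[[387,237.8]],.024))
for th in (1.3,1.35,1.4,1.45,1.5):
    c,s_=np.cos(th),np.sin(th); r=-.158*c+.036*s_; z=.0555+.158*s_+.036*c
    print(th,proj('top',[.6345+r,-.1766-.0244*r,z]))
print('nut pred',proj('top',[.5855,-.2145,.0415]),proj('top',[.5855,-.2145,.024]))
m=mask(t,(0,150,90),(5,255,255)); m[:190]=0;m[203:]=0;m[:,:345]=0;m[:,420:]=0
c=big(m); P=c.reshape(-1,2); print(P.min(0),P.max(0))
cv2.imwrite('pics/nut5.png',cv2.resize(t[224:252,373:403],None,fx=20,fy=20,interpolation=cv2.INTER_CUBIC))
```

```text
thread [[ 0.58288471 -0.21557305  0.0415    ]] flange [[ 0.58244984 -0.21551562  0.024     ]]
1.3 [[380.75432289 206.5358121 ]]
1.35 [[380.71746249 202.89426491]]
1.4 [[380.65712404 199.29412354]]
1.45 [[380.57357121 195.74760966]]
1.5 [[380.46716491 192.26664263]]
nut pred [[387.52807421 235.66907177]] [[386.54990998 236.60965981]]
[357 196] [405 202]
```

View pics/nut5.png

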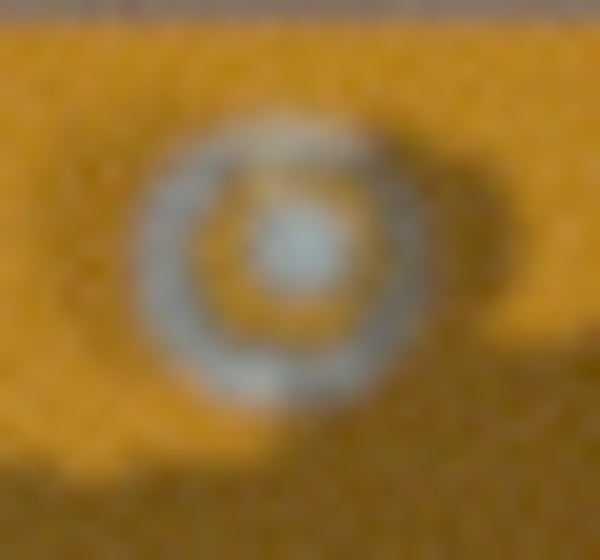

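>>> send_rows([
  [0.0082,0.028,0.0338,-0.153,0.5],
  [0.0046,0.0301,0.034,-0.154,0.5],
  [0,0.0304,0.034,-0.154,0.5],
  [-0.0048,0.0301,0.034,-0.153,0.5],
  [-0.0093,0.0289,0.0339,-0.154,0.5],
])

```text
clock: 8.52
tcp_pos: [0.5127, 0.1974, 0.1194]
tcp_rot: [-0.0, -0.123, 0.992, -0.0]
ft_force: [0.0, -0.6, 0.6]
finger_gap: 0.502
```

Run:
```python
from h import *
st()
for n in ('top','side'):
    a=np.mean([robot.capture(n).astype(np.float32) for _ in range(8)],0); np.save(f'pics/{n}6.npy',a); cv2.imwrite(f'pics/{n}6.png',a.astype(np.uint8))
    u,v=proj(n,[.5855,-.2145,.035])[0].round().astype(int); print(n,u,v)
    cv2.imwrite(f'pics/nut6{n}.png',cv2.resize(a[v-15:v+15,u-16:u+16],None,fx=18,fy=18,interpolation=cv2.INTER_CUBIC).clip(0,255).astype(np.uint8))
```

```text
t 8.53 p [0.5127 0.1974 0.1194] yaw -165.84 tilt 0.03 gap 0.502 F [ 0.  -0.6  0.6] T [-0.    0.    0.04] q [ 0.37  0.43 -0.08  1.06 -0.    0.12]
top 387 236
side 343 198
```

View pics/nut6top.png

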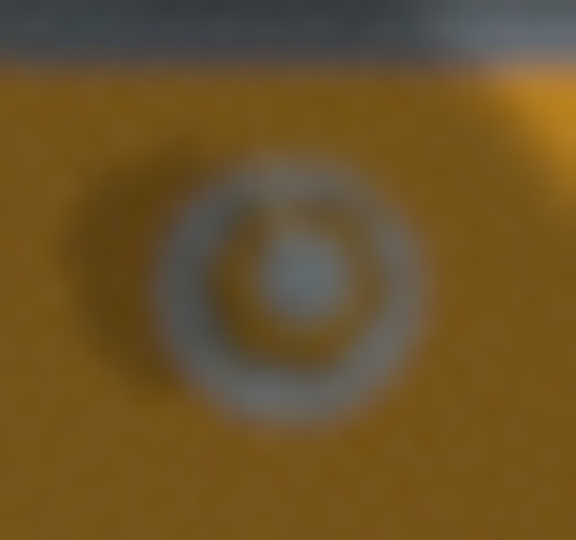

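View pics/nut6side.png

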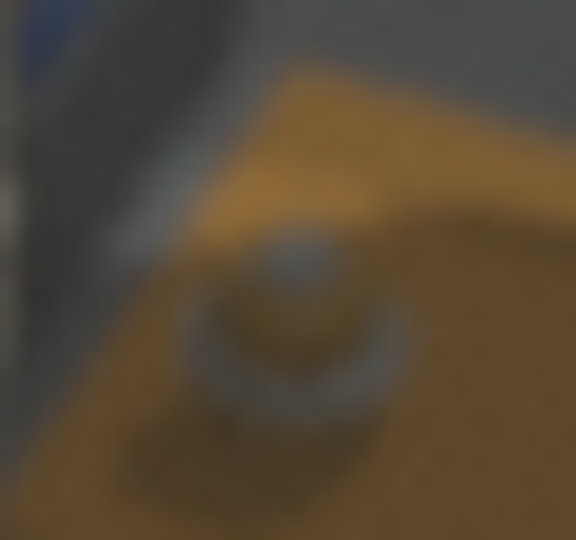

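View pics/side6.png

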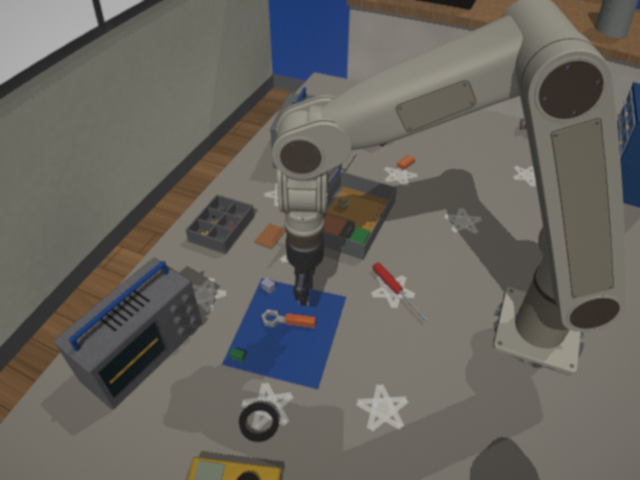

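Run:
```python
from h import *
from scipy.ndimage import map_coordinates as mc
b=cv2.imread('pics/top5.png').astype(np.float32); a=np.load('pics/top6.npy')
ang=np.arange(0,360,10)
for c0 in ((.5855,-.2145),(.585,-.214)):
  for im in (b,a):
    yel=(im[...,2]+im[...,1])/2-im[...,0]; lum=im.sum(2)
    yel=yel/(lum+1)
    out=[]
    for r in (.008,.009,.010):
        P=[[c0[0]+r*np.cos(np.radians(x)),c0[1]+r*np.sin(np.radians(x)),.0375] for x in ang]
        uv=proj('top',P); out.append(mc(yel,[uv[:,1],uv[:,0]],order=1))
    o=np.mean(out,0); print([(int(x),round(float(v),2)) for x,v in zip(ang,o)])
```

```text
[(0, 0.11), (10, 0.11), (20, 0.12), (30, 0.14), (40, 0.16), (50, 0.18), (60, 0.2), (70, 0.21), (80, 0.23), (90, 0.25), (100, 0.25), (110, 0.26), (120, 0.26), (130, 0.25), (140, 0.26), (150, 0.25), (160, 0.23), (170, 0.22), (180, 0.22), (190, 0.23), (200, 0.22), (210, 0.21), (220, 0.18), (230, 0.16), (240, 0.15), (250, 0.16), (260, 0.16), (270, 0.16), (280, 0.15), (290, 0.15), (300, 0.16), (310, 0.17), (320, 0.18), (330, 0.16), (340, 0.13), (350, 0.12)]
[(0, 0.11), (10, 0.11), (20, 0.12), (30, 0.15), (40, 0.17), (50, 0.18), (60, 0.21), (70, 0.22), (80, 0.24), (90, 0.25), (100, 0.26), (110, 0.26), (120, 0.26), (130, 0.26), (140, 0.27), (150, 0.25), (160, 0.23), (170, 0.23), (180, 0.23), (190, 0.23), (200, 0.22), (210, 0.2), (220, 0.18), (230, 0.17), (240, 0.16), (250, 0.17), (260, 0.17), (270, 0.15), (280, 0.14), (290, 0.14), (300, 0.15), (310, 0.16), (320, 0.17), (330, 0.16), (340, 0.14), (350, 0.12)]
[(0, 0.1), (10, 0.11), (20, 0.12), (30, 0.15), (40, 0.17), (50, 0.19), (60, 0.2), (70, 0.22), (80, 0.24), (90, 0.25), (100, 0.26), (110, 0.26), (120, 0.27), (130, 0.27), (140, 0.27), (150, 0.26), (160, 0.24), (170, 0.23), (180, 0.23), (190, 0.23), (200, 0.23), (210, 0.22), (220, 0.19), (230, 0.16), (240, 0.15), (250, 0.15), (260, 0.15), (270, 0.15), (280, 0.14), (290, 0.13), (300, 0.14), (310, 0.16), (320, 0.16), (330, 0.15), (340, 0.13), (350, 0.12)]
[(0, 0.11), (10, 0.11), (20, 0.13), (30, 0.16), (40, 0.17), (50, 0.2), (60, 0.21), (70, 0.23), (80, 0.24), (90, 0.26), (100, 0.27), (110, 0.26), (120, 0.27), (130, 0.27), (140, 0.28), (150, 0.26), (160, 0.24), (170, 0.24), (180, 0.24), (190, 0.24), (200, 0.23), (210, 0.21), (220, 0.19), (230, 0.17), (240, 0.17), (250, 0.16), (260, 0.17), (270, 0.16), (280, 0.14), (290, 0.13), (300, 0.14), (310, 0.15), (320, 0.16), (330, 0.16), (340, 0.14), (350, 0.12)]
```

Run:
```python
from h import *
from scipy.ndimage import map_coordinates as mc
b=cv2.imread('pics/top5.png').astype(np.float32); a=np.load('pics/top6.npy')
ang=np.arange(0,360,5)
for nm,im in (('b',b),('a',a)):
    yel=((im[...,2]+im[...,1])/2-im[...,0])/(im.sum(2)+1)
    for c0 in ((.5855,-.2145),(.5845,-.214)):
      for r in (.011,.012,.013,.014):
        P=[[c0[0]+r*np.cos(np.radians(x)),c0[1]+r*np.sin(np.radians(x)),.0355] for x in ang]
        uv=proj('top',P); v=mc(yel,[uv[:,1],uv[:,0]],order=3)
        F=np.fft.fft(v)/len(v); print(nm,c0,r,'amp',[round(abs(F[k]),3) for k in (0,1,2,3,4,5,6,7)],'6phase deg',round((-np.degrees(np.angle(F[6]))/6)%60,1))
# dash: diff with mirrored sample inside r 7-10 relative to mean of the other radii
```

```text
b (0.5855, -0.2145) 0.011 amp [np.float32(0.182), np.float32(0.03), np.float32(0.015), np.float32(0.004), np.float32(0.008), np.float32(0.003), np.float32(0.007), np.float32(0.002)] 6phase deg 20.5
b (0.5855, -0.2145) 0.012 amp [np.float32(0.136), np.float32(0.021), np.float32(0.014), np.float32(0.003), np.float32(0.008), np.float32(0.003), np.float32(0.008), np.float32(0.002)] 6phase deg 20.2
b (0.5855, -0.2145) 0.013 amp [np.float32(0.092), np.float32(0.01), np.float32(0.012), np.float32(0.002), np.float32(0.007), np.float32(0.002), np.float32(0.008), np.float32(0.002)] 6phase deg 19.6
b (0.5855, -0.2145) 0.014 amp [np.float32(0.062), np.float32(0.006), np.float32(0.009), np.float32(0.002), np.float32(0.005), np.float32(0.002), np.float32(0.006), np.float32(0.002)] 6phase deg 18.1
b (0.5845, -0.214) 0.011 amp [np.float32(0.171), np.float32(0.007), np.float32(0.013), np.float32(0.005), np.float32(0.009), np.float32(0.003), np.float32(0.007), np.float32(0.001)] 6phase deg 22.6
b (0.5845, -0.214) 0.012 amp [np.float32(0.126), np.float32(0.008), np.float32(0.014), np.float32(0.004), np
[... 1370 characters left out ...]
loat32(0.005), np.float32(0.004), np.float32(0.006), np.float32(0.009), np.float32(0.002)] 6phase deg 23.1
a (0.5845, -0.214) 0.012 amp [np.float32(0.116), np.float32(0.005), np.float32(0.009), np.float32(0.004), np.float32(0.005), np.float32(0.005), np.float32(0.009), np.float32(0.002)] 6phase deg 21.9
a (0.5845, -0.214) 0.013 amp [np.float32(0.074), np.float32(0.008), np.float32(0.008), np.float32(0.003), np.float32(0.005), np.float32(0.003), np.float32(0.009), np.float32(0.001)] 6phase deg 20.9
a (0.5845, -0.214) 0.014 amp [np.float32(0.048), np.float32(0.012), np.float32(0.007), np.float32(0.002), np.float32(0.004), np.float32(0.003), np.float32(0.007), np.float32(0.001)] 6phase deg 20.3
```

Run:
```python
from h import *
st(); s,p,M,yw=pose(); a=(*p,yw)
b=(.5107,.200,.026,194.5); plan(lin(a,b,4))
```

```text
t 9.32 p [0.5126 0.1973 0.1211] yaw -166.02 tilt 0.03 gap 0.498 F [ 0.3 -0.7 -1. ] T [ 0.02  0.02 -0.02] q [ 0.37  0.42 -0.08  1.06  0.    0.12]
[0.0003, 0.0008, 0.0238, -1.573] 
[-0.0007, 0.0003, 0.0237, -1.573] 
[-0.0003, -0.0008, 0.0238, -1.573] 
[0.0007, -0.0003, 0.0238, -1.573]
```

>>> send_rows([
  [0.0012,0.003,0.025,-0.009,0.5],
  [0,0,0.025,0,0.5],
  [0,0,0.025,0,0.5],
  [0,0,0.01,0,0.5],
  [0,0,0.005,0,0.5],
], force=100)

```text
clock: 9.95
tcp_pos: [0.5105, 0.2001, 0.0305]
tcp_rot: [-0.0, -0.126, 0.992, -0.0]
ft_force: [0.9, 0.2, 1.2]
finger_gap: 0.499
```

Run:
```python
from h import *
im=robot.capture('side'); cv2.imwrite("pics/side7.png",cv2.resize(im[230:390,200:360],None,fx=3.6,fy=3.6,interpolation=cv2.INTER_CUBIC))
im=robot.capture('top'); cv2.imwrite("pics/top7.png",cv2.resize(im[200:320,140:280],None,fx=4.5,fy=4.5,interpolation=cv2.INTER_CUBIC))
st()
```

```text
t 10.05 p [0.5108 0.2001 0.0309] yaw -165.49 tilt 0.01 gap 0.502 F [-0.4 -0.7 -0.1] T [ 0.01 -0.03  0.03] q [ 0.37  0.53 -0.19  0.86 -0.    0.12]
```

View pics/side7.png

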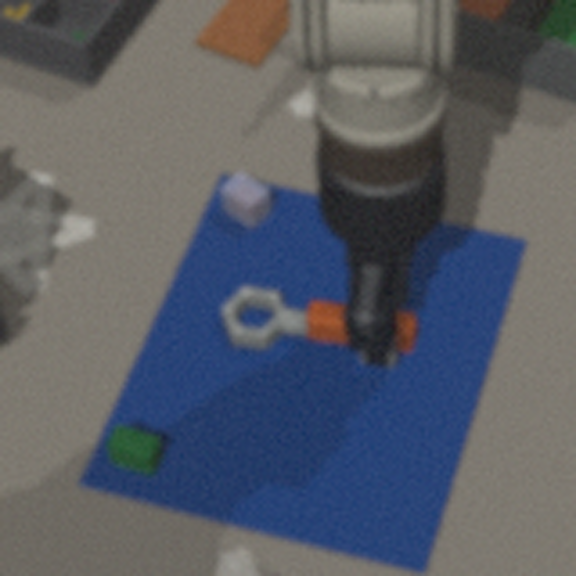

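View pics/top7.png

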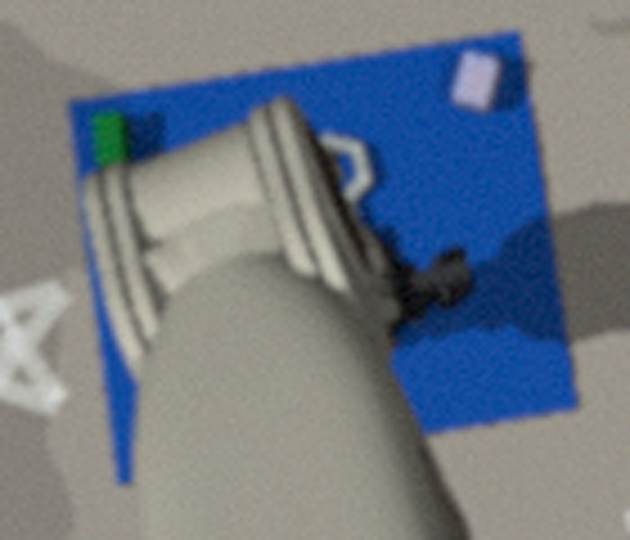

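The fingers stand either side of the handle near its end. I descend 5 mm and grip.

>>> send_rows([
  [0,0,0.005,0,0.5],
  [0,0,0,0,0.1],
  [0,0,0,0,0.1],
  [0,0,0,0,0.1],
  [0,0,0,0,0.1],
], force=100)

```text
clock: 10.68
tcp_pos: [0.5108, 0.2002, 0.0265]
tcp_rot: [0.0, -0.126, 0.992, 0.0]
ft_force: [-2.0, -1.1, 5.5]
finger_gap: 0.186
```

Run:
```python
from h import *
st()
```

```text
t 10.68 p [0.5108 0.2002 0.0265] yaw -165.49 tilt 0.05 gap 0.186 F [-2.  -1.1  5.5] T [-0.12  0.38  0.04] q [ 0.37  0.53 -0.19  0.84  0.    0.12]
```

>>> send_rows([
  [0,0,-0.01,0,0.1],
  [0,0,-0.03,0,0.1],
  [0,0,-0.04,0,0.1],
  [0,0,-0.04,0,0.1],
  [0,0,0,0,0.1],
], force=110)

```text
clock: 11.3
tcp_pos: [0.513, 0.2009, 0.1495]
tcp_rot: [0.004, -0.126, 0.992, 0.001]
ft_force: [0.1, 1.3, -2.8]
finger_gap: 0.182
```

Run:
```python
from h import *
st(); s,p,M,yw=pose(); a=(*p,yw%360)
b=(.5059,-.2443,.125,200.5)
r=plan(lin(a,b,10))
im=robot.capture('side'); cv2.imwrite("pics/side8.png",cv2.resize(im[230:390,200:360],None,fx=3.6,fy=3.6,interpolation=cv2.INTER_CUBIC))
```

```text
t 11.3 p [0.513  0.2009 0.1495] yaw -165.5 tilt 0.44 gap 0.182 F [ 0.1  1.3 -2.8] T [0.04 0.03 0.06] q [ 0.37  0.4  -0.04  1.12 -0.    0.12]
[0.0118, -0.0429, 0.0025, -0.01] 
[0.0123, -0.0428, 0.0024, -0.011] 
[0.0127, -0.0427, 0.0025, -0.01] 
[0.0132, -0.0425, 0.0024, -0.011] 
[0.0136, -0.0424, 0.0025, -0.01] 

[0.0141, -0.0423, 0.0024, -0.011] 
[0.0145, -0.0421, 0.0025, -0.01] 
[0.0149, -0.0419, 0.0024, -0.011] 
[0.0154, -0.0418, 0.0025, -0.01] 
[0.0158, -0.0416, 0.0024, -0.011]
```

View pics/side8.png

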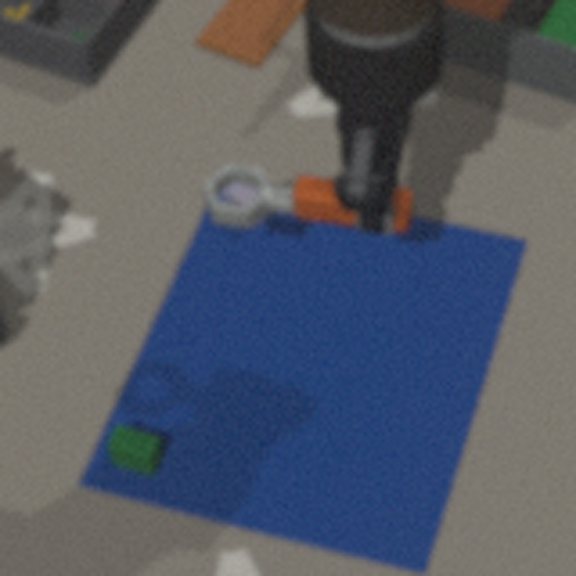

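The wrench is lifted and level. Now I carry it over the nut.

>>> send_rows([
  [0.012,-0.043,0.0025,-0.01,0.1],
  [0.0122,-0.0428,0.0025,-0.011,0.1],
  [0.0127,-0.0427,0.0025,-0.01,0.1],
  [0.0132,-0.0425,0.0025,-0.011,0.1],
  [0.0136,-0.0424,0.0025,-0.01,0.1],
])

```text
clock: 11.98
tcp_pos: [0.5053, -0.024, 0.1312]
tcp_rot: [-0.002, -0.152, 0.988, 0.0]
ft_force: [0.1, -0.4, -1.1]
finger_gap: 0.179
```

>>> send_rows([
  [0.014,-0.0423,0.0025,-0.011,0.1],
  [0.0145,-0.0421,0.0025,-0.01,0.1],
  [0.015,-0.0419,0.0025,-0.011,0.1],
  [0.0154,-0.0418,0.0025,-0.01,0.1],
  [0.0158,-0.0416,0.0025,-0.011,0.1],
])

```text
clock: 12.6
tcp_pos: [0.5019, -0.2461, 0.1185]
tcp_rot: [-0.002, -0.178, 0.984, 0.001]
ft_force: [0.3, -0.0, -1.5]
finger_gap: 0.181
```

>>> send_rows([
  [0,0,0.01,0,0.1],
  [0,0,0.01,0,0.1],
  [0,0,0.005,0,0.1],
  [0,0,0,0,0.1],
  [0,0,0,0,0.1],
])

```text
clock: 13.22
tcp_pos: [0.5039, -0.2446, 0.0961]
tcp_rot: [0.0, -0.179, 0.984, -0.0]
ft_force: [-0.2, -0.5, -2.0]
finger_gap: 0.181
```

Run:
```python
from h import *
st()
for n in ('top','side'):
    a=np.mean([robot.capture(n).astype(np.float32) for _ in range(3)],0); np.save(f'pics/{n}9.npy',a)
    u,v=proj(n,[.56,-.22,.09])[0].round().astype(int); print(n,u,v)
    cv2.imwrite(f'pics/w9{n}.png',cv2.resize(a[v-40:v+40,u-45:u+45],None,fx=7,fy=7,interpolation=cv2.INTER_CUBIC).clip(0,255).astype(np.uint8))
st()
```

```text
t 13.22 p [ 0.5039 -0.2446  0.0961] yaw -159.41 tilt 0.03 gap 0.181 F [-0.2 -0.5 -2. ] T [-0.02  0.04 -0.03] q [-0.45  0.47 -0.08  1.02  0.   -0.81]
top 393 243
side 353 184
t 13.53 p [ 0.5037 -0.2453  0.0961] yaw -159.47 tilt 0.04 gap 0.18 F [-0.3 -0.3 -1.6] T [ 0.04  0.09 -0.04] q [-0.45  0.47 -0.08  1.02 -0.   -0.81]
```

View pics/w9top.png

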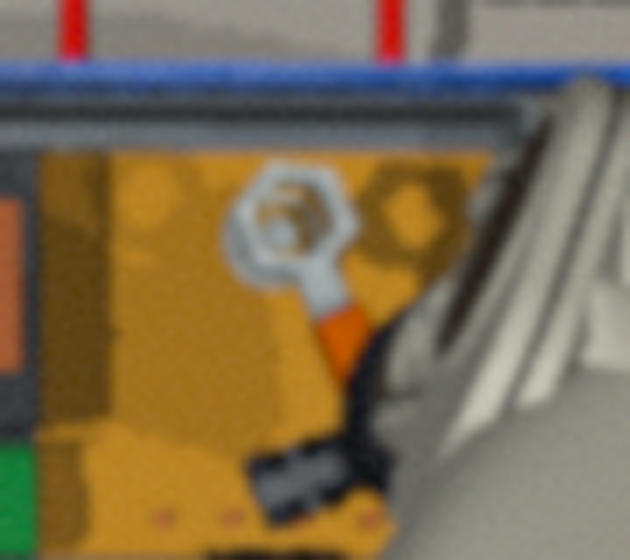

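View pics/w9side.png

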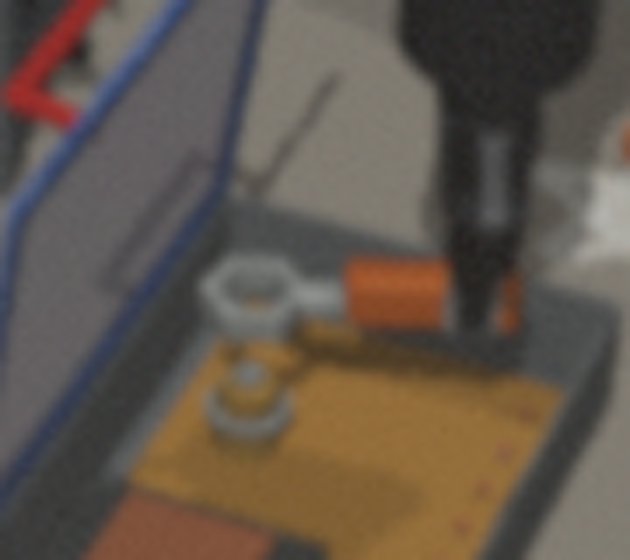

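Run:
```python
from h import *
a=np.load('pics/top9.npy'); b=np.load('pics/side9.npy')
for n,im,nm in (('top',a,'t'),('side',b,'s')):
    u,v=proj(n,[.5833,-.2155,.08])[0].round().astype(int)
    c=im[v-14:v+14,u-16:u+16]; k=20
    c=cv2.resize(c,None,fx=k,fy=k,interpolation=cv2.INTER_CUBIC).clip(0,255).astype(np.uint8)
    p=proj(n,[.5833,-.2155,.0845])[0]; q=((p-[u-16,v-14]+.5)*k).astype(int); cv2.drawMarker(c,tuple(map(int,q)),(0,0,255),0,14,2); print(n,u-16,v-14,q)
    cv2.imwrite(f'pics/r9{nm}.png',c)
```

```text
top 374 220 [339 293]
side 328 172 [340 256]
```

View pics/r9t.png

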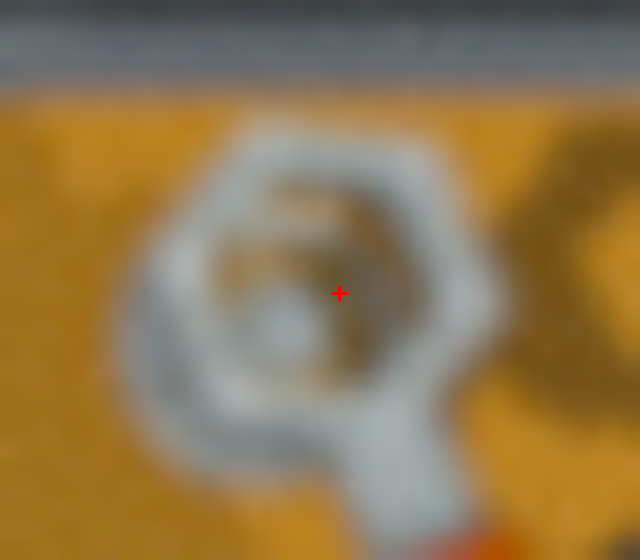

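View pics/r9s.png

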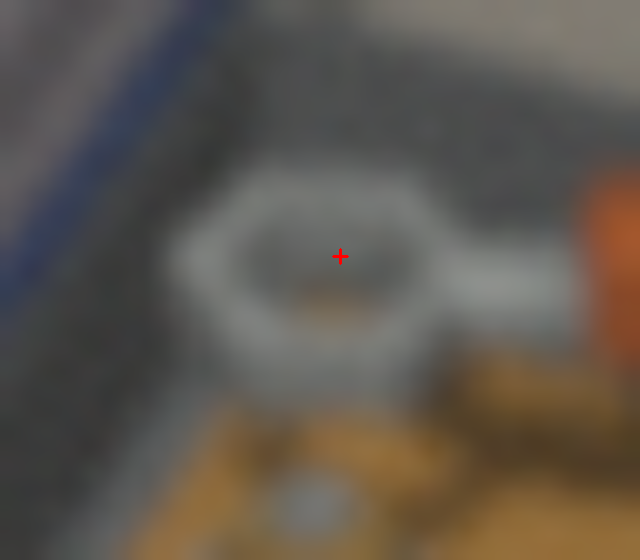

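The ring sits over the nut within about 1 mm, with its corners aligned. Now I descend gently.

>>> send_rows([
  [-0.0005,0,0.01,0,0.1],
  [0,0,0.01,0,0.1],
  [0,0,0.008,0,0.1],
  [0,0,0.005,0,0.1],
  [0,0,0.003,0,0.1],
])

```text
clock: 14.15
tcp_pos: [0.5038, -0.245, 0.0593]
tcp_rot: [-0.0, -0.178, 0.984, 0.0]
ft_force: [-0.1, -0.1, -1.6]
finger_gap: 0.179
```

>>> send_rows([
  [0,0,0.002,0,0.1],
  [0,0,0.002,0,0.1],
  [0,0,0.002,0,0.1],
  [0,0,0,0,0.1],
  [0,0,0,0,0.1],
])

```text
clock: 14.78
tcp_pos: [0.5042, -0.2453, 0.0539]
tcp_rot: [0.0, -0.178, 0.984, -0.0]
ft_force: [0.6, -0.7, -2.6]
finger_gap: 0.182
```

Run:
```python
from h import *
st()
```

```text
t 14.78 p [ 0.5042 -0.2453  0.0539] yaw -159.49 tilt 0.04 gap 0.182 F [ 0.6 -0.7 -2.6] T [-0.25 -0.07 -0.15] q [-0.45  0.52 -0.13  0.92 -0.   -0.81]
```

>>> send_rows([
  [0,0,0.002,0,0.1],
  [0,0,0.002,0,0.1],
  [0,0,0.002,0,0.1],
  [0,0,0,0,0.1],
  [0,0,0,0,0.1],
])

```text
clock: 15.4
tcp_pos: [0.5041, -0.2452, 0.0478]
tcp_rot: [0.0, -0.178, 0.984, -0.0]
ft_force: [1.2, -1.6, -1.5]
finger_gap: 0.183
```

Run:
```python
from h import *
st()
for n in ('top','side'):
    a=np.mean([robot.capture(n).astype(np.float32) for _ in range(1)],0); np.save(f'pics/{n}10.npy',a)
    u,v=proj(n,[.56,-.22,.05])[0].round().astype(int)
    cv2.imwrite(f'pics/w10{n}.png',cv2.resize(a[v-40:v+40,u-45:u+45],None,fx=7,fy=7,interpolation=cv2.INTER_CUBIC).clip(0,255).astype(np.uint8))
```

```text
t 15.4 p [ 0.5041 -0.2452  0.0478] yaw -159.48 tilt 0.03 gap 0.183 F [ 1.2 -1.6 -1.5] T [-0.29 -0.15 -0.19] q [-0.45  0.52 -0.14  0.91 -0.   -0.81]
```

View pics/w10top.png

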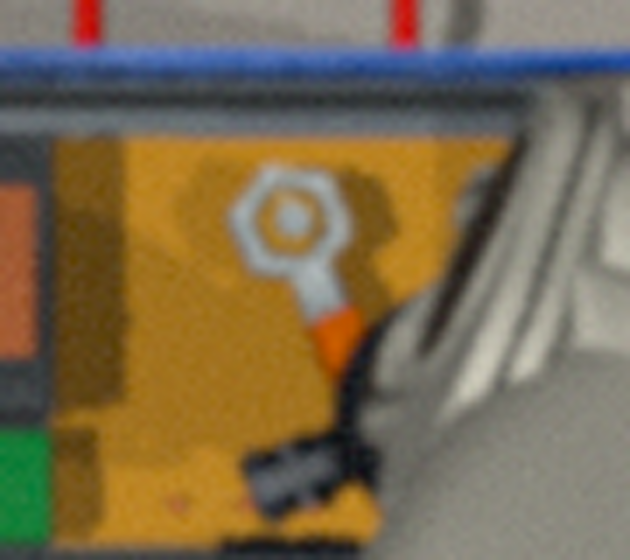

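View pics/w10side.png

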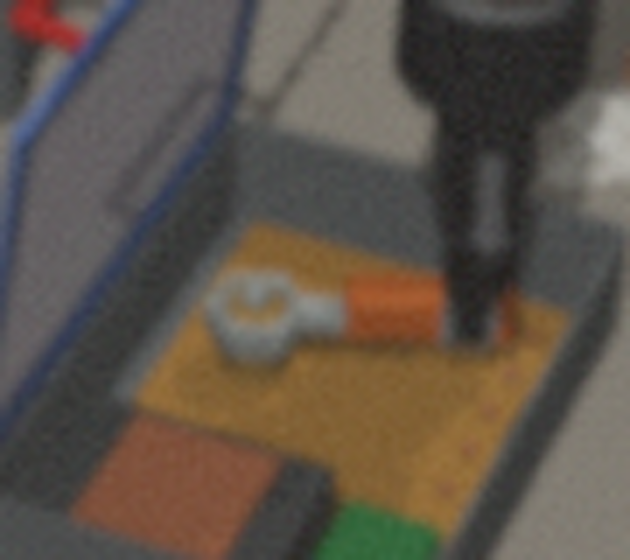

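The wrench is seated: bottom at about 24 mm and no vertical load. First stroke clockwise, about the nut axis with r = 87 mm.

>>> send_rows([
  [-0.0004,0.0083,0,0.096,0.1],
  [-0.0004,0.0083,0,0.096,0.1],
  [-0.0004,0.0083,0,0.096,0.1],
  [-0.0004,0.0083,0,0.096,0.1],
  [-0.0004,0.0083,0,0.096,0.1],
])

```text
clock: 16.12
tcp_pos: [0.5, -0.2051, 0.0481]
tcp_rot: [0.001, 0.063, 0.998, -0.001]
ft_force: [3.7, -3.6, -4.3]
finger_gap: 0.186
```

```bash
cat >> h.py <<'E'
def nutrel(c=(.5855,-.2145)):
    s,p,M,yw=pose(); v=p[:2]-np.array(c); a=np.degrees(np.arctan2(v[1],v[0]))
    print('r',np.linalg.norm(v).round(4),'dir',round(a%360,2),'wrench yaw rel chassis',round((yw-180+1.4+180)%360-180,2))
E
python3 - <<'E'
from h import *
st(); nutrel()
E
```

```text
t 16.12 p [ 0.5    -0.2051  0.0481] yaw 172.83 tilt 0.18 gap 0.186 F [ 3.7 -3.6 -4.3] T [-0.93 -0.51 -0.02] q [-0.39  0.49 -0.2   0.88 -0.   -0.26]
r 0.0861 dir 173.76 wrench yaw rel chassis -5.77
```

>>> send_rows([
  [-0.0004,0.0083,0,0.096,0.1],
  [-0.0004,0.0083,0,0.096,0.1],
  [-0.0004,0.0083,0,0.096,0.1],
  [-0.0004,0.0083,0,0.096,0.1],
  [0,0.004,0,0.046,0.1],
])

```text
clock: 16.75
tcp_pos: [0.5121, -0.1708, 0.048]
tcp_rot: [0.001, 0.273, 0.962, -0.002]
ft_force: [2.5, -5.7, -4.0]
finger_gap: 0.182
```

Run:
```python
from h import *
st(); nutrel()
for n in ('top','side'):
    a=np.mean([robot.capture(n).astype(np.float32) for _ in range(1)],0)
    u,v=proj(n,[.56,-.2,.05])[0].round().astype(int)
    cv2.imwrite(f'pics/w11{n}.png',cv2.resize(a[v-40:v+40,u-45:u+45],None,fx=7,fy=7,interpolation=cv2.INTER_CUBIC).clip(0,255).astype(np.uint8))
st()
```

```text
t 16.75 p [ 0.5121 -0.1708  0.048 ] yaw 148.26 tilt 0.25 gap 0.182 F [ 2.5 -5.7 -4. ] T [-1.24 -0.38 -0.01] q [-0.32  0.49 -0.2   0.88 -0.    0.23]
r 0.0854 dir 149.24 wrench yaw rel chassis -30.34
t 16.85 p [ 0.5121 -0.1708  0.048 ] yaw 148.33 tilt 0.24 gap 0.181 F [ 3.1 -6.1 -3.5] T [-1.2  -0.39 -0.05] q [-0.32  0.49 -0.2   0.88 -0.    0.23]
```

View pics/w11top.png

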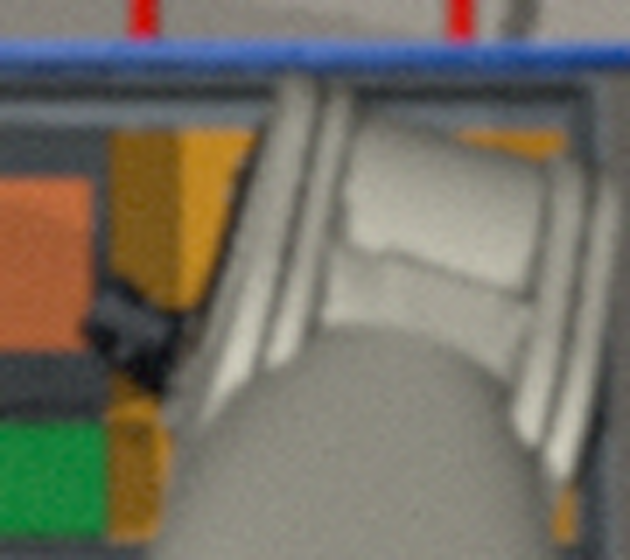

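View pics/w11side.png

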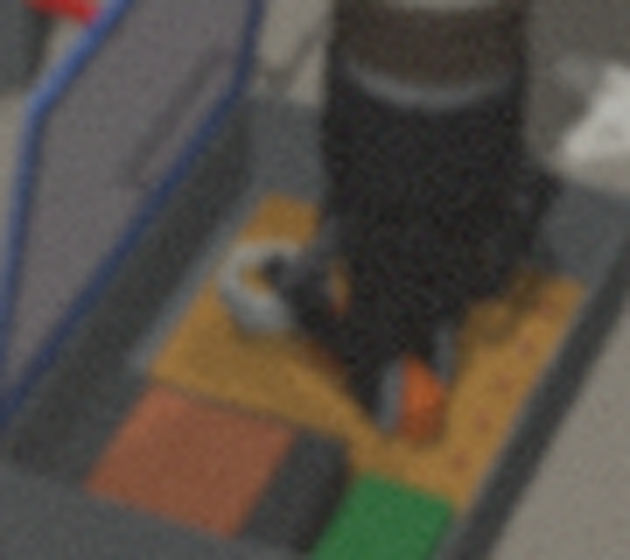

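>>> send_rows([
  [0,0.004,0,0.046,0.1],
  [0,0,0,0,0.1],
  [0,0,0,0,0.1],
  [0,-0.004,-0.004,-0.046,0.1],
  [0,0,-0.008,0,0.1],
])

```text
clock: 17.48
tcp_pos: [0.5115, -0.1703, 0.0592]
tcp_rot: [0.0, 0.273, 0.962, -0.001]
ft_force: [1.2, -0.1, -1.0]
finger_gap: 0.182
```

Run:
```python
from h import *
st(); nutrel()
```

```text
t 17.48 p [ 0.5115 -0.1703  0.0592] yaw 148.34 tilt 0.09 gap 0.182 F [ 1.2 -0.1 -1. ] T [-0.07 -0.08 -0.04] q [-0.32  0.47 -0.19  0.91 -0.    0.23]
r 0.0861 dir 149.14 wrench yaw rel chassis -30.26
```

>>> send_rows([
  [0,0,-0.012,0,0.1],
  [0,0,-0.012,0,0.1],
  [-0.0005,-0.0092,0,-0.1065,0.1],
  [-0.0005,-0.0092,0,-0.1065,0.1],
  [-0.0005,-0.0092,0,-0.1065,0.1],
])

```text
clock: 18.1
tcp_pos: [0.5003, -0.1944, 0.0846]
tcp_rot: [-0.0, 0.114, 0.994, 0.0]
ft_force: [-0.1, -0.2, -2.0]
finger_gap: 0.181
```

>>> send_rows([
  [-0.0005,-0.0092,0,-0.1065,0.1],
  [-0.0005,-0.0092,0,-0.1065,0.1],
  [-0.0005,-0.0092,0,-0.1065,0.1],
  [-0.0005,-0.0092,0,-0.1065,0.1],
  [-0.0005,-0.0092,0,-0.1065,0.1],
])

```text
clock: 18.73
tcp_pos: [0.502, -0.24, 0.0845]
tcp_rot: [-0.0, -0.152, 0.988, 0.0]
ft_force: [-0.4, -0.7, -0.5]
finger_gap: 0.184
```

>>> send_rows([
  [-0.0005,-0.0092,0,-0.1065,0.1],
  [-0.0005,-0.0092,0,-0.1065,0.1],
  [0,0,0,0,0.1],
  [0,0,0,0,0.1],
  [0,0,0,0,0.1],
])

```text
clock: 19.35
tcp_pos: [0.5092, -0.2565, 0.0839]
tcp_rot: [-0.0, -0.254, 0.967, 0.0]
ft_force: [0.0, 0.7, -2.8]
finger_gap: 0.179
```

Run:
```python
from h import *
st(); nutrel()
a=np.mean([robot.capture('top').astype(np.float32) for _ in range(2)],0); np.save('pics/top12.npy',a)
b=robot.capture('side')
for n,im in (('top',a),('side',b)):
    u,v=proj(n,[.565,-.22,.06])[0].round().astype(int)
    cv2.imwrite(f'pics/w12{n}.png',cv2.resize(im[v-30:v+30,u-35:u+35],None,fx=9,fy=9,interpolation=cv2.INTER_CUBIC).clip(0,255).astype(np.uint8))
```

```text
t 19.35 p [ 0.5092 -0.2565  0.0839] yaw -150.61 tilt 0.03 gap 0.179 F [ 0.   0.7 -2.8] T [-0.06  0.03  0.02] q [-0.47  0.5  -0.07  1.    0.   -0.98]
r 0.0871 dir 208.86 wrench yaw rel chassis 30.79
```

View pics/w12top.png

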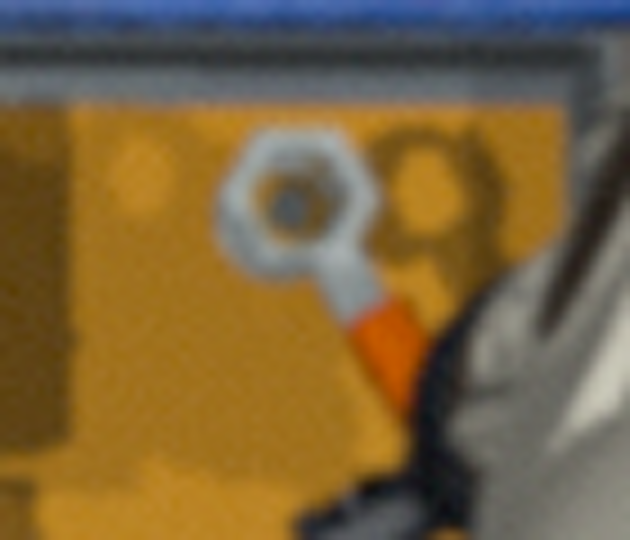

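View pics/w12side.png

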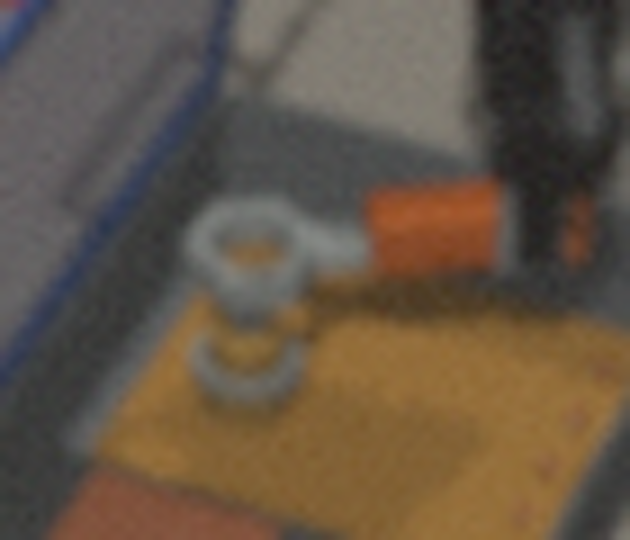

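>>> send_rows([
  [0,-0.0008,0.01,0,0.1],
  [0,0,0.01,0,0.1],
  [0,0,0.004,0,0.1],
  [0,0,0.003,0,0.1],
  [0,0,0.002,0,0.1],
])

```text
clock: 20.12
tcp_pos: [0.5102, -0.2579, 0.0551]
tcp_rot: [0.0, -0.254, 0.967, -0.0]
ft_force: [0.7, 0.2, -2.1]
finger_gap: 0.18
```

Run:
```python
from h import *
st(); nutrel()
```

```text
t 20.12 p [ 0.5102 -0.2579  0.0551] yaw -150.61 tilt 0.05 gap 0.18 F [ 0.7  0.2 -2.1] T [-0.02  0.05 -0.03] q [-0.47  0.53 -0.1   0.94  0.   -0.98]
r 0.0869 dir 209.97 wrench yaw rel chassis 30.79
```

>>> send_rows([
  [0,0,0.002,0,0.1],
  [0,0,0.002,0,0.1],
  [0,0,0.002,0,0.1],
  [0,0,0.001,0,0.1],
  [0,0,0,0,0.1],
])

```text
clock: 20.75
tcp_pos: [0.5101, -0.2578, 0.0478]
tcp_rot: [0.0, -0.254, 0.967, -0.0]
ft_force: [1.3, 0.3, -1.6]
finger_gap: 0.182
```

Run:
```python
from h import *
st(); nutrel()
for n in ('side',):
    a=robot.capture(n)
    u,v=proj(n,[.565,-.22,.06])[0].round().astype(int)
    cv2.imwrite(f'pics/w13{n}.png',cv2.resize(a[v-30:v+30,u-35:u+35],None,fx=9,fy=9,interpolation=cv2.INTER_CUBIC))
```

```text
t 20.75 p [ 0.5101 -0.2578  0.0478] yaw -150.6 tilt 0.02 gap 0.182 F [ 1.3  0.3 -1.6] T [-0.1  -0.14 -0.06] q [-0.47  0.54 -0.11  0.92  0.   -0.98]
r 0.087 dir 209.87 wrench yaw rel chassis 30.8
```

View pics/w13side.png

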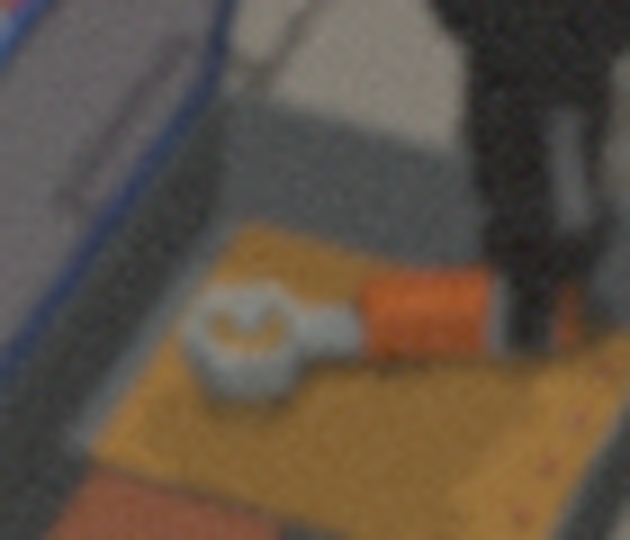

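Seated again. Second stroke.

>>> send_rows([
  [-0.0004,0.0083,0,0.096,0.1],
  [-0.0004,0.0083,0,0.096,0.1],
  [-0.0004,0.0083,0,0.096,0.1],
  [-0.0004,0.0083,0,0.096,0.1],
  [-0.0004,0.0083,0,0.096,0.1],
])

```text
clock: 21.42
tcp_pos: [0.4994, -0.2187, 0.048]
tcp_rot: [0.001, -0.015, 1.0, -0.001]
ft_force: [2.8, -2.3, -3.2]
finger_gap: 0.184
```

>>> send_rows([
  [-0.0004,0.0083,0,0.096,0.1],
  [-0.0004,0.0083,0,0.096,0.1],
  [-0.0004,0.0083,0,0.096,0.1],
  [-0.0004,0.0083,0,0.096,0.1],
  [-0.0004,0.0083,0,0.096,0.1],
])

```text
clock: 22.05
tcp_pos: [0.5077, -0.1789, 0.0479]
tcp_rot: [0.001, 0.223, 0.975, -0.001]
ft_force: [2.0, -4.5, -4.5]
finger_gap: 0.18
```

Run:
```python
from h import *
st(); nutrel()
```

```text
t 22.05 p [ 0.5077 -0.1789  0.0479] yaw 154.2 tilt 0.17 gap 0.18 F [ 2.  -4.5 -4.5] T [-0.73 -0.25  0.14] q [-0.34  0.49 -0.2   0.88 -0.    0.11]
r 0.0855 dir 155.38 wrench yaw rel chassis -24.4
```

>>> send_rows([
  [0,0.003,0,0.035,0.1],
  [0,0.003,0,0.035,0.1],
  [0,0.003,0,0.035,0.1],
  [0,0,0,0,0.1],
  [0,0,0,0,0.1],
])

```text
clock: 22.68
tcp_pos: [0.512, -0.1711, 0.048]
tcp_rot: [0.001, 0.272, 0.962, -0.001]
ft_force: [2.5, -4.0, -3.8]
finger_gap: 0.184
```

Run:
```python
from h import *
st(); nutrel()
```

```text
t 22.68 p [ 0.512  -0.1711  0.048 ] yaw 148.38 tilt 0.16 gap 0.184 F [ 2.5 -4.  -3.8] T [-0.9  -0.27  0.03] q [-0.32  0.49 -0.2   0.88 -0.    0.23]
r 0.0854 dir 149.47 wrench yaw rel chassis -30.22
```

>>> send_rows([
  [0,0.0023,0,0.026,0.1],
  [0,0.0023,0,0.026,0.1],
  [0,0,0,0,0.1],
  [0,0,0,0,0.1],
  [0,0,0,0,0.1],
])

```text
clock: 23.3
tcp_pos: [0.5144, -0.1674, 0.048]
tcp_rot: [0.001, 0.297, 0.955, -0.001]
ft_force: [1.5, -4.9, -4.5]
finger_gap: 0.183
```

Run:
```python
from h import *
st(); nutrel()
a=robot.capture('top'); 
u,v=proj('top',[.54,-.19,.06])[0].round().astype(int)
cv2.imwrite(f'pics/w14top.png',cv2.resize(a[v-40:v+40,u-45:u+45],None,fx=7,fy=7,interpolation=cv2.INTER_CUBIC))
a=robot.capture('side'); 
u,v=proj('side',[.54,-.19,.06])[0].round().astype(int)
cv2.imwrite(f'pics/w14side.png',cv2.resize(a[v-40:v+40,u-45:u+45],None,fx=7,fy=7,interpolation=cv2.INTER_CUBIC))
```

```text
t 23.3 p [ 0.5144 -0.1674  0.048 ] yaw 145.39 tilt 0.17 gap 0.183 F [ 1.5 -4.9 -4.5] T [-0.91 -0.28  0.04] q [-0.31  0.49 -0.2   0.88 -0.    0.29]
r 0.0853 dir 146.49 wrench yaw rel chassis -33.21
```

View pics/w14side.png

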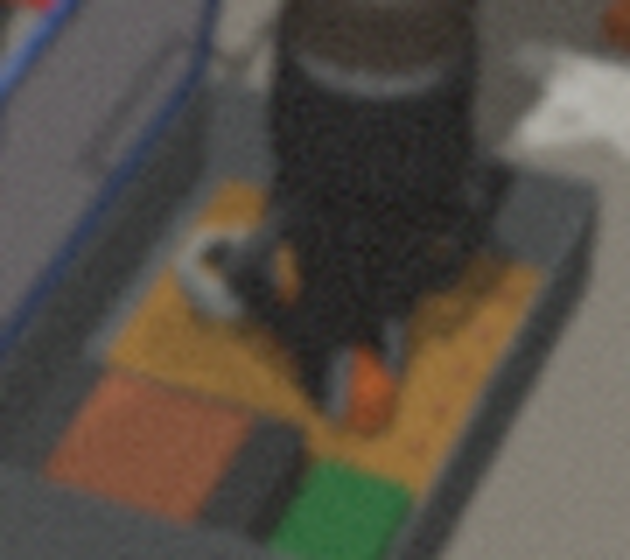

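View pics/w14top.png

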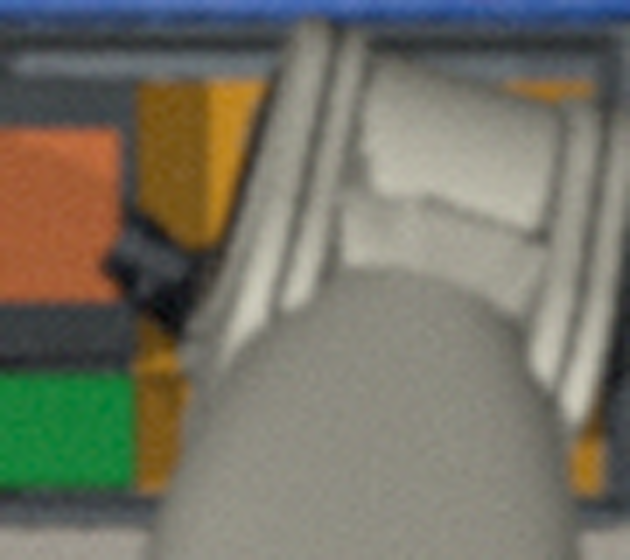

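No stop felt yet, only friction-level force. I go on in small steps.

>>> send_rows([
  [0,0.0015,0,0.0175,0.1],
  [0,0,0,0,0.1],
  [0,0.0015,0,0.0175,0.1],
  [0,0,0,0,0.1],
  [0,0,0,0,0.1],
])

```text
clock: 24.02
tcp_pos: [0.5161, -0.165, 0.0479]
tcp_rot: [0.001, 0.314, 0.949, -0.001]
ft_force: [3.1, -5.6, -4.6]
finger_gap: 0.181
```

Run:
```python
from h import *
st(); nutrel()
```

```text
t 24.02 p [ 0.5161 -0.165   0.0479] yaw 143.39 tilt 0.18 gap 0.181 F [ 3.1 -5.6 -4.6] T [-0.95 -0.26  0.05] q [-0.31  0.49 -0.19  0.88 -0.    0.33]
r 0.0852 dir 144.51 wrench yaw rel chassis -35.21
```

>>> send_rows([
  [0,0.0015,0,0.0175,0.1],
  [0,0,0,0,0.1],
  [0,0.0008,0,0.0087,0.1],
  [0,0,0,0,0.1],
  [0,0,0,0,0.1],
])

```text
clock: 24.65
tcp_pos: [0.5174, -0.1633, 0.048]
tcp_rot: [0.001, 0.326, 0.945, -0.001]
ft_force: [2.2, -5.8, -4.6]
finger_gap: 0.183
```

Run:
```python
from h import *
st(); nutrel()
```

```text
t 24.65 p [ 0.5174 -0.1633  0.048 ] yaw 141.9 tilt 0.19 gap 0.183 F [ 2.2 -5.8 -4.6] T [-1.02 -0.26  0.15] q [-0.3   0.49 -0.19  0.88 -0.    0.36]
r 0.0852 dir 143.08 wrench yaw rel chassis -36.7
```

>>> send_rows([
  [0,0.0015,0,0.0175,0.1],
  [0,0,0,0,0.1],
  [0,0,0,0,0.1],
  [0,0,0,0,0.1],
  [0,0,0,0,0.1],
])

```text
clock: 25.28
tcp_pos: [0.5182, -0.1623, 0.0479]
tcp_rot: [0.001, 0.335, 0.942, -0.002]
ft_force: [2.1, -6.9, -3.4]
finger_gap: 0.18
```

Run:
```python
from h import *
st(); nutrel()
s=np.mean([np.r_[robot.sense()['ft_force'],robot.sense()['ft_torque']] for _ in range(3)],0); print(s)
for n in ('top','side'):
    a=robot.capture(n)
    u,v=proj(n,[.54,-.17,.06])[0].round().astype(int)
    cv2.imwrite(f'pics/w15{n}.png',cv2.resize(a[v-40:v+40,u-45:u+45],None,fx=7,fy=7,interpolation=cv2.INTER_CUBIC))
st()
```

```text
t 25.27 p [ 0.5182 -0.1623  0.0479] yaw 140.91 tilt 0.21 gap 0.18 F [ 2.1 -6.9 -3.4] T [-1.15 -0.16  0.36] q [-0.3   0.49 -0.19  0.89 -0.    0.38]
r 0.0852 dir 142.19 wrench yaw rel chassis -37.69
[ 2.07237713 -6.94289696 -3.41841966 -1.14737748 -0.15639413  0.35501291]
t 25.38 p [ 0.5182 -0.1623  0.0479] yaw 140.91 tilt 0.21 gap 0.187 F [ 1.7 -7.9 -4.4] T [-1.14 -0.14  0.24] q [-0.3   0.49 -0.19  0.89 -0.    0.38]
```

View pics/w15side.png

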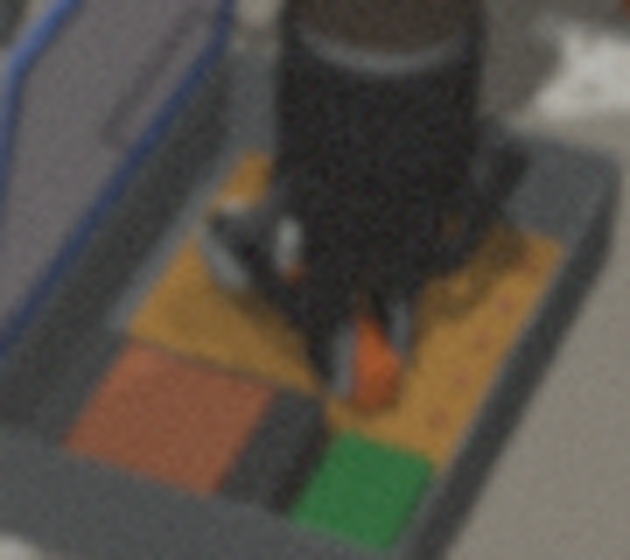

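>>> send_rows([
  [0,0.0015,0,0.0175,0.1],
  [0,0,0,0,0.1],
  [0,0,0,0,0.1],
  [0,0,0,0,0.1],
  [0,0,0,0,0.1],
])

```text
clock: 26.0
tcp_pos: [0.5192, -0.1611, 0.0479]
tcp_rot: [0.001, 0.343, 0.939, -0.002]
ft_force: [1.7, -5.9, -3.1]
finger_gap: 0.184
```

Run:
```python
from h import *
st(); nutrel()
```

```text
t 26.0 p [ 0.5192 -0.1611  0.0479] yaw 139.9 tilt 0.2 gap 0.184 F [ 1.7 -5.9 -3.1] T [-1.09 -0.24  0.23] q [-0.3   0.5  -0.19  0.89 -0.    0.4 ]
r 0.0852 dir 141.16 wrench yaw rel chassis -38.7
```

Torque rose to about 0.7 Nm, then eased to about 0.5 Nm, which isn't conclusive. I lift off and check the nut's corners in the pictures.

>>> send_rows([
  [0,-0.004,0,-0.05,0.1],
  [0,0,-0.006,0,0.1],
  [0,0,-0.012,0,0.1],
  [0,0,-0.016,0,0.1],
  [0,0,-0.016,0,0.1],
])

```text
clock: 26.62
tcp_pos: [0.5161, -0.1625, 0.0979]
tcp_rot: [-0.001, 0.319, 0.948, 0.0]
ft_force: [-0.1, 0.2, -2.6]
finger_gap: 0.182
```

Run:
```python
from h import *
st(); nutrel(); s,p,M,yw=pose(); a=(*p,yw%360)
plan(lin(a,(.43,-.2443,.11,199),10))
```

```text
t 26.62 p [ 0.5161 -0.1625  0.0979] yaw 142.75 tilt 0.08 gap 0.182 F [-0.1  0.2 -2.6] T [ 0.06  0.08 -0.  ] q [-0.31  0.43 -0.14  1.    0.    0.34]
r 0.0867 dir 143.19 wrench yaw rel chassis -35.85
[0.0019, -0.0117, -0.0012, -0.098] 
[0.003, -0.0115, -0.0012, -0.098] 
[0.0042, -0.0111, -0.0012, -0.099] 
[0.0052, -0.0107, -0.0012, -0.098] 
[0.0063, -0.0101, -0.0012, -0.098] 

[0.0072, -0.0094, -0.0012, -0.098] 
[0.008, -0.0087, -0.0012, -0.098] 
[0.0089, -0.0079, -0.0012, -0.098] 
[0.0097, -0.0069, -0.0012, -0.099] 
[0.0102, -0.006, -0.0013, -0.098]
```

>>> send_rows([
  [0.0019,-0.0117,-0.0012,-0.098,0.1],
  [0.003,-0.0115,-0.0012,-0.098,0.1],
  [0.0042,-0.0111,-0.0012,-0.098,0.1],
  [0.0052,-0.0107,-0.0012,-0.098,0.1],
  [0.0063,-0.01,-0.0012,-0.098,0.1],
])

```text
clock: 27.25
tcp_pos: [0.4719, -0.2026, 0.1039]
tcp_rot: [-0.001, 0.078, 0.997, 0.001]
ft_force: [0.3, 0.0, -1.7]
finger_gap: 0.176
```

>>> send_rows([
  [0.0072,-0.0094,-0.0012,-0.098,0.1],
  [0.008,-0.0087,-0.0012,-0.098,0.1],
  [0.0089,-0.0079,-0.0012,-0.098,0.1],
  [0.0097,-0.007,-0.0012,-0.098,0.1],
  [0.0102,-0.006,-0.0012,-0.098,0.1],
])

```text
clock: 27.88
tcp_pos: [0.4291, -0.2435, 0.1099]
tcp_rot: [-0.001, -0.166, 0.986, 0.001]
ft_force: [-0.4, -0.0, -2.5]
finger_gap: 0.182
```

```bash
cat >> h.py <<'E'
from scipy.ndimage import map_coordinates as mc
def hexphase(im):
    yel=((im[...,2]+im[...,1])/2-im[...,0])/(im.sum(2)+1); ang=np.arange(0,360,5)
    for c0 in ((.5855,-.2145),(.5845,-.214)):
      for r in (.011,.012,.013,.014):
        P=[[c0[0]+r*np.cos(np.radians(x)),c0[1]+r*np.sin(np.radians(x)),.0355] for x in ang]
        uv=proj('top',P); v=mc(yel,[uv[:,1],uv[:,0]],order=3)
        F=np.fft.fft(v)/len(v); print(c0,r,'amp5,6,7',[round(float(abs(F[k])),3) for k in (5,6,7)],'phase',round((-np.degrees(np.angle(F[6]))/6)%60,1))
E
python3 - <<'E'
from h import *
st()
a=np.mean([robot.capture('top').astype(np.float32) for _ in range(4)],0); np.save('pics/top16.npy',a); hexphase(a)
b=robot.capture('side')
for n,im in (('top',a),('side',b)):
    u,v=proj(n,[.55,-.22,.06])[0].round().astype(int)
    cv2.imwrite(f'pics/w16{n}.png',cv2.resize(im[v-35:v+35,u-40:u+40],None,fx=8,fy=8,interpolation=cv2.INTER_CUBIC).clip(0,255).astype(np.uint8))
E
```

```text
t 27.88 p [ 0.4291 -0.2435  0.1099] yaw -160.86 tilt 0.11 gap 0.182 F [-0.4 -0.  -2.5] T [-0.04  0.09  0.04] q [-0.52  0.34 -0.25  0.99  0.   -0.85]
(0.5855, -0.2145) 0.011 amp5,6,7 [0.006, 0.006, 0.003] phase 37.0
(0.5855, -0.2145) 0.012 amp5,6,7 [0.005, 0.007, 0.004] phase 35.9
(0.5855, -0.2145) 0.013 amp5,6,7 [0.004, 0.007, 0.004] phase 35.5
(0.5855, -0.2145) 0.014 amp5,6,7 [0.004, 0.005, 0.004] phase 36.2
(0.5845, -0.214) 0.011 amp5,6,7 [0.009, 0.007, 0.002] phase 34.2
(0.5845, -0.214) 0.012 amp5,6,7 [0.009, 0.007, 0.002] phase 33.4
(0.5845, -0.214) 0.013 amp5,6,7 [0.007, 0.007, 0.002] phase 33.1
(0.5845, -0.214) 0.014 amp5,6,7 [0.005, 0.005, 0.001] phase 33.4
```

View pics/w16top.png

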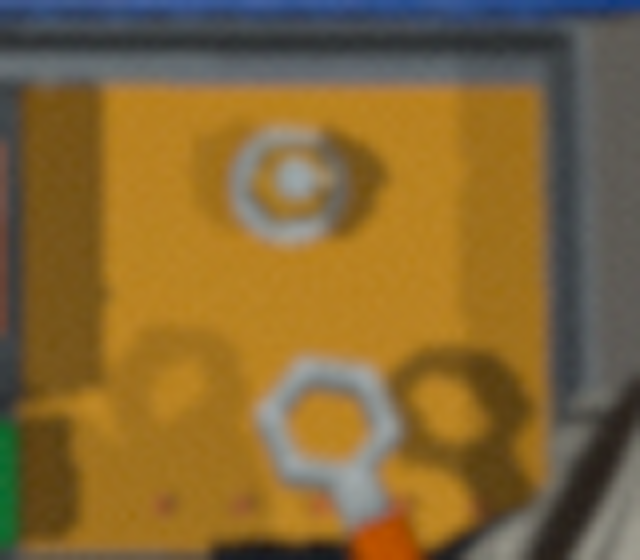

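View pics/w16side.png

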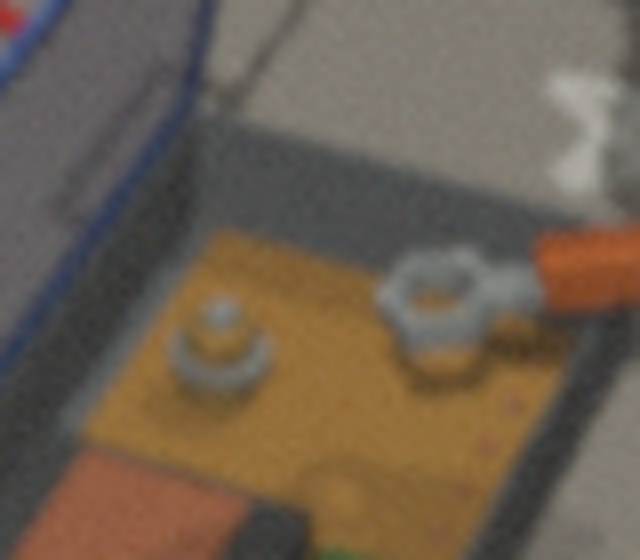

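Run:
```python
from h import *
ang=np.arange(0,360,5)
def ring(im,z,guess,tool,nm):
    yel=((im[...,2]+im[...,1])/2-im[...,0])/(im.sum(2)+1)
    u,v=proj('top',[*guess,z])[0]
    # refine centre: outer grey component convex centroid via small hole? use hole centroid: minimise 1st harmonic at r=.0215
    c=np.array(guess)
    for it in range(30):
        s=np.zeros(2)
        for r in (.019,.021,.023):
            P=[[c[0]+r*np.cos(np.radians(x)),c[1]+r*np.sin(np.radians(x)),z] for x in ang]
            w=mc(yel,proj('top',P)[:,::-1].T,order=3)
            # exclude handle sector
            d=np.abs((ang-(tool%360)+180)%360-180); d2=np.abs((ang-((tool+180)%360)+180)%360-180); k=(d>35)&(d2>35)
            s+=[-(w[k]*np.cos(np.radians(ang[k]))).mean(),-(w[k]*np.sin(np.radians(ang[k]))).mean()]
        c=c+s*.01
    for r in (.0125,.0135,.0145,.020,.021,.022):
        P=[[c[0]+r*np.cos(np.radians(x)),c[1]+r*np.sin(np.radians(x)),z] for x in ang]
        w=mc(yel,proj('top',P)[:,::-1].T,order=3); F=np.fft.fft(w)/len(w)
        ph=-np.degrees(np.angle(F[6]))/6; print(nm,c.round(4),r,round(float(abs(F[6])),3),'corner if inner',round(ph%60,1),'if outer',round((ph+30)%60,1))
ring(np.load('pics/top9.npy'),.0845,(.585,-.2142),200.5,'9')
ring(np.load('pics/top16.npy'),.0985,(.5115,-.215),199.1,'16')
```

```text
9 [ 0.5814 -0.2115] 0.0125 0.002 corner if inner 16.6 if outer 46.6
9 [ 0.5814 -0.2115] 0.0135 0.002 corner if inner 23.9 if outer 53.9
9 [ 0.5814 -0.2115] 0.0145 0.001 corner if inner 25.3 if outer 55.3
9 [ 0.5814 -0.2115] 0.02 0.011 corner if inner 56.2 if outer 26.2
9 [ 0.5814 -0.2115] 0.021 0.017 corner if inner 56.3 if outer 26.3
9 [ 0.5814 -0.2115] 0.022 0.022 corner if inner 56.4 if outer 26.4
16 [ 0.5035 -0.2131] 0.0125 0.006 corner if inner 20.7 if outer 50.7
16 [ 0.5035 -0.2131] 0.0135 0.004 corner if inner 20.5 if outer 50.5
16 [ 0.5035 -0.2131] 0.0145 0.002 corner if inner 19.2 if outer 49.2
16 [ 0.5035 -0.2131] 0.02 0.027 corner if inner 50.6 if outer 20.6
16 [ 0.5035 -0.2131] 0.021 0.033 corner if inner 50.6 if outer 20.6
16 [ 0.5035 -0.2131] 0.022 0.036 corner if inner 50.7 if outer 20.7
```

The nut's corner phase is about 33–36°. The stop predicts 33.6° and the 2.0 rad threshold is 39.3°. Its dash now points to −y, as it should at the stop, so the nut is tight. The wrench goes back to the mat.

Run:
```python
from h import *
s,p,M,yw=pose(); a=(*p,yw%360)
plan(lin(a,(.4465,-.155,.145,199),3)+lin((.4465,-.155,.145,199),(.5108,.2002,.10,194.5),9)+[(.5108,.2002,.075,194.5),(.5108,.2002,.05,194.5),(.5108,.2002,.04,194.5)])
```

```text
[-0.0147, 0.0262, -0.0117, -0.001] 
[-0.0147, 0.0262, -0.0117, -0.001] 
[-0.0148, 0.0261, -0.0117, -0.001] 
[-0.0196, 0.035, 0.005, 0.009] 
[-0.0193, 0.0352, 0.005, 0.009] 

[-0.019, 0.0353, 0.005, 0.009] 
[-0.0186, 0.0355, 0.005, 0.008] 
[-0.0184, 0.0357, 0.005, 0.009] 
[-0.0181, 0.0358, 0.005, 0.009] 
[-0.0177, 0.0359, 0.005, 0.009] 

[-0.0174, 0.0362, 0.005, 0.008] 
[-0.0172, 0.0362, 0.005, 0.009] 
[0.0, 0.0, 0.025, -0.0] 
[0.0, 0.0, 0.025, -0.0] 
[0.0, 0.0, 0.01, -0.0]
```

>>> send_rows([
  [-0.0147,0.0262,-0.0117,0,0.1],
  [-0.0147,0.0262,-0.0117,0,0.1],
  [-0.0148,0.0261,-0.0117,0,0.1],
  [-0.0196,0.035,0.005,0.009,0.1],
  [-0.0193,0.0352,0.005,0.009,0.1],
])

```text
clock: 28.75
tcp_pos: [0.4614, -0.0749, 0.1352]
tcp_rot: [0.0, -0.155, 0.988, 0.0]
ft_force: [0.5, 0.8, -2.1]
finger_gap: 0.182
```

>>> send_rows([
  [-0.019,0.0353,0.005,0.009,0.1],
  [-0.0186,0.0355,0.005,0.008,0.1],
  [-0.0184,0.0357,0.005,0.009,0.1],
  [-0.0181,0.0358,0.005,0.009,0.1],
  [-0.0177,0.0359,0.005,0.009,0.1],
])

```text
clock: 29.38
tcp_pos: [0.497, 0.1227, 0.1098]
tcp_rot: [-0.0, -0.133, 0.991, 0.0]
ft_force: [-0.1, 0.5, -1.8]
finger_gap: 0.181
```

>>> send_rows([
  [-0.0174,0.0362,0.005,0.008,0.1],
  [-0.0172,0.0362,0.005,0.009,0.1],
  [0,0,0.025,0,0.1],
  [0,0,0.02,0,0.1],
  [0,0,0.01,0,0.1],
])

```text
clock: 30.0
tcp_pos: [0.5104, 0.2003, 0.0447]
tcp_rot: [-0.001, -0.126, 0.992, 0.0]
ft_force: [-2.4, -3.5, 7.8]
finger_gap: 0.178
```

Run:
```python
from h import *
st()
im=robot.capture('side'); cv2.imwrite("pics/side17.png",cv2.resize(im[230:390,200:360],None,fx=3.6,fy=3.6,interpolation=cv2.INTER_CUBIC))
im=robot.capture('top'); cv2.imwrite("pics/top17.png",cv2.resize(im[180:320,140:450],None,fx=2.5,fy=2.5,interpolation=cv2.INTER_CUBIC)); hexphase(im.astype(np.float32))
```

```text
t 30.0 p [0.5104 0.2003 0.0447] yaw -165.57 tilt 0.13 gap 0.178 F [-2.4 -3.5  7.8] T [-0.73 -0.44 -0.41] q [ 0.37  0.51 -0.17  0.89  0.    0.12]
(0.5855, -0.2145) 0.011 amp5,6,7 [0.005, 0.006, 0.003] phase 34.8
(0.5855, -0.2145) 0.012 amp5,6,7 [0.005, 0.008, 0.004] phase 33.9
(0.5855, -0.2145) 0.013 amp5,6,7 [0.004, 0.007, 0.004] phase 34.3
(0.5855, -0.2145) 0.014 amp5,6,7 [0.004, 0.005, 0.004] phase 36.3
(0.5845, -0.214) 0.011 amp5,6,7 [0.009, 0.007, 0.002] phase 32.6
(0.5845, -0.214) 0.012 amp5,6,7 [0.008, 0.007, 0.002] phase 32.5
(0.5845, -0.214) 0.013 amp5,6,7 [0.006, 0.007, 0.001] phase 32.6
(0.5845, -0.214) 0.014 amp5,6,7 [0.005, 0.005, 0.001] phase 32.6
```

View pics/side17.png

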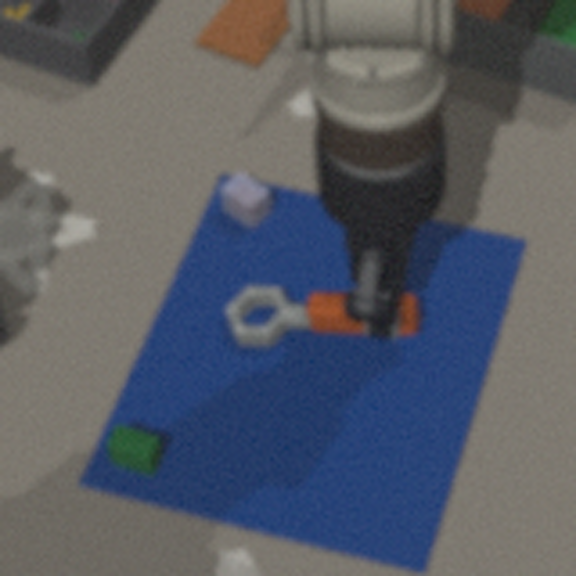

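View pics/top17.png

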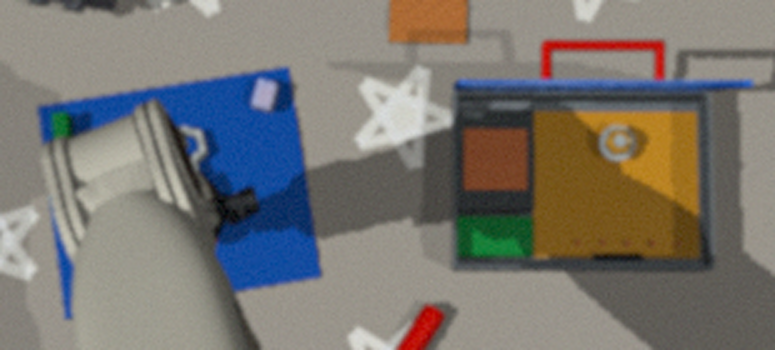

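>>> send_rows([
  [0,0,0,0,0.1],
  [0,0,0,0,0.1],
  [0,0,0,0,0.1],
  [0,0,0,0,0.1],
  [0,0,0,0,0.1],
])

```text
clock: 30.72
tcp_pos: [0.5118, 0.1996, 0.0451]
tcp_rot: [0.0, -0.125, 0.992, 0.0]
ft_force: [-0.6, 0.2, 0.2]
finger_gap: 0.18
```

Run:
```python
from h import *
st()
a=np.radians(14.5); u=np.array([np.cos(a),np.sin(a)]); p=pose()[1]
b=p[2]-.0235
def crop(P): q=proj('side',P)[0]; return ((q-[200,230]+.5)*3.6).round(0)
print('ring top lvl',crop([*(p[:2]+.087*u),b+.012]),'handle front top',crop([*(p[:2]+.052*u),b+.024]),'handle end top',crop([*(p[:2]-.018*u),b+.024]))
im=robot.capture('side'); cv2.imwrite("pics/side18.png",cv2.resize(im[230:390,200:360],None,fx=3.6,fy=3.6,interpolation=cv2.INTER_CUBIC))
```

```text
t 30.73 p [0.5118 0.1996 0.0451] yaw -165.62 tilt 0.03 gap 0.18 F [-0.6  0.2  0.2] T [ 0.22 -0.07  0.  ] q [ 0.37  0.51 -0.17  0.89  0.    0.12]
ring top lvl [251. 292.] handle front top [304. 288.] handle end top [413. 302.]
```

View pics/side18.png

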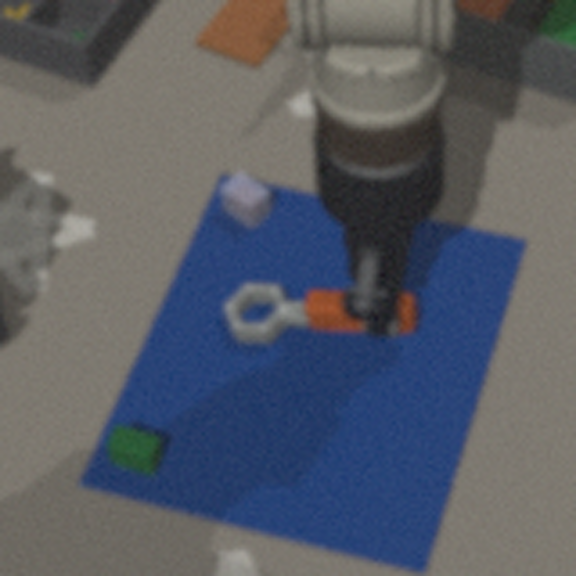

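The wrench has pitched nose-down about 10° in the grip and the ring is about to touch the mat. I loosen the grip so it can pivot flat as I lower it.

>>> send_rows([
  [0,0,0.003,0,0.1],
  [0,0,0.004,0,0.1],
  [0,0,0.004,0,0.1],
  [0,0,0.004,0,0.1],
  [0,0,0.002,0,0.1],
], force=20)

```text
clock: 31.4
tcp_pos: [0.5119, 0.1993, 0.0289]
tcp_rot: [0.001, -0.125, 0.992, -0.0]
ft_force: [-4.2, -3.6, 8.1]
finger_gap: 0.181
```

Run:
```python
from h import *
st()
im=robot.capture('side'); cv2.imwrite("pics/side19.png",cv2.resize(im[230:390,200:360],None,fx=3.6,fy=3.6,interpolation=cv2.INTER_CUBIC))
```

```text
t 31.4 p [0.5119 0.1993 0.0289] yaw -165.65 tilt 0.08 gap 0.181 F [-4.2 -3.6  8.1] T [-0.27 -0.05 -0.16] q [ 0.37  0.53 -0.19  0.85 -0.    0.12]
```

View pics/side19.png

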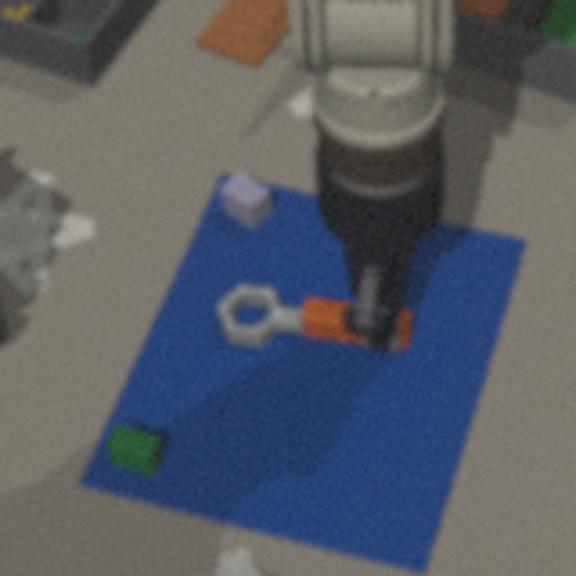

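Nearly flat now. I lower 2 mm more, open gently, and rise.

>>> send_rows([
  [0,0,0.002,0,0.1],
  [0,0,0,0,0.1],
  [0,0,0,0,0.3],
  [0,0,0,0,0.45],
  [0,0,0,0,0.5],
])

```text
clock: 32.08
tcp_pos: [0.5116, 0.1994, 0.0256]
tcp_rot: [-0.0, -0.125, 0.992, -0.0]
ft_force: [-0.2, 0.4, 1.1]
finger_gap: 0.502
```

>>> send_rows([
  [0,0,0,0,0.5],
  [0,0,-0.01,0,0.5],
  [0,0,-0.025,0,0.5],
  [0,0,-0.04,0,0.5],
  [0,0,-0.05,0,0.5],
])

```text
clock: 32.7
tcp_pos: [0.5109, 0.1992, 0.1518]
tcp_rot: [-0.001, -0.125, 0.992, -0.0]
ft_force: [1.6, 0.8, 0.2]
finger_gap: 0.502
```

>>> send_rows([
  [0.03,0,-0.05,0,0.5],
  [0.05,0,-0.04,0,0.5],
  [0.05,0,-0.02,0,0.5],
  [0.05,0,0,0,0.5],
  [0,0,0,0,0.5],
])

```text
clock: 33.33
tcp_pos: [0.3354, 0.1541, 0.2609]
tcp_rot: [0.0, -0.126, 0.992, 0.0]
ft_force: [0.3, -0.3, 0.5]
finger_gap: 0.501
```

Run:
```python
from h import *
st()
t=robot.capture('top'); s=robot.capture('side'); cv2.imwrite("pics/side20.png",s); cv2.imwrite("pics/top20.png",t); hexphase(t.astype(np.float32))
```

```text
t 33.33 p [0.3354 0.1541 0.2609] yaw -165.57 tilt 0.03 gap 0.501 F [ 0.3 -0.3  0.5] T [0.03 0.03 0.01] q [ 0.43 -0.03 -0.27  1.33  0.    0.18]
(0.5855, -0.2145) 0.011 amp5,6,7 [0.007, 0.006, 0.003] phase 37.7
(0.5855, -0.2145) 0.012 amp5,6,7 [0.005, 0.006, 0.004] phase 35.8
(0.5855, -0.2145) 0.013 amp5,6,7 [0.004, 0.006, 0.004] phase 35.4
(0.5855, -0.2145) 0.014 amp5,6,7 [0.005, 0.005, 0.004] phase 36.4
(0.5845, -0.214) 0.011 amp5,6,7 [0.01, 0.007, 0.003] phase 32.7
(0.5845, -0.214) 0.012 amp5,6,7 [0.008, 0.007, 0.002] phase 32.3
(0.5845, -0.214) 0.013 amp5,6,7 [0.007, 0.007, 0.001] phase 33.5
(0.5845, -0.214) 0.014 amp5,6,7 [0.006, 0.005, 0.001] phase 34.8
```

View pics/side20.png

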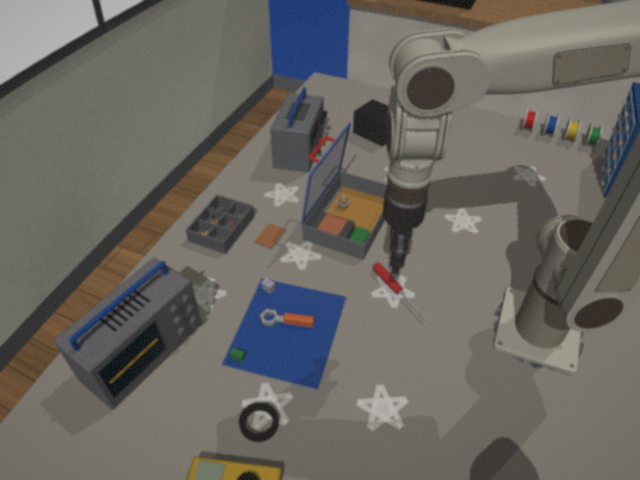

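View pics/top20.png

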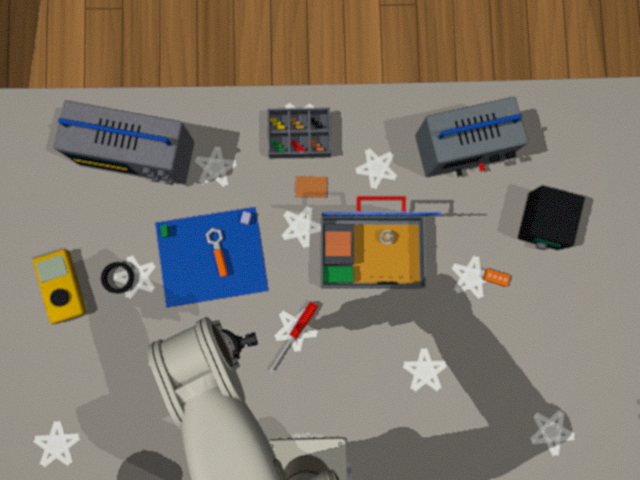

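Run:
```python
from h import *
b=cv2.imread('pics/top5.png').astype(np.float32)
ims=[np.load('pics/top6.npy')]; n=np.mean([robot.capture('top').astype(np.float32) for _ in range(6)],0); np.save('pics/top21.npy',n)
f=lambda im:((im[...,2]+im[...,1])/2-im[...,0])/(im.sum(2)+1)
ang=np.arange(-180,180,4)
for c0 in ((.5855,-.2145),(.585,-.2142),(.5845,-.214)):
  for nm,o in (('b',b),('a',ims[0])):
    d=0
    for r in (.007,.008,.009,.010,.011):
        P=[[c0[0]+r*np.cos(np.radians(x)),c0[1]+r*np.sin(np.radians(x)),.0377] for x in ang]
        uv=proj('top',P); d=d+mc(f(n)-f(o),[uv[:,1],uv[:,0]],order=3)
    w=lambda c,s: (lambda k:np.sum(ang[k]*np.clip(s*d[k],0,None))/np.sum(np.clip(s*d[k],0,None)))(np.abs(ang-c)<45)
    print(c0,nm,'gone at',round(w(15,1),1),'now at',round(w(-87,-1),1),'peaks',ang[d.argmax()],ang[d.argmin()])
m=mask(cv2.imread('pics/top20.png'),(0,150,90),(5,255,255)); m[:190]=0;m[203:]=0;m[:,:345]=0;m[:,420:]=0
P=big(m).reshape(-1,2); print('bar',P.min(0),P.max(0))
t=cv2.imread('pics/top20.png'); mo=mask(t,(5,150,110),(18,255,255)); mo[:200]=0;mo[315:]=0;mo[:,:150]=0;mo[:,275:]=0
print('handle',rect('top',big(mo),.027))
```

```text
(0.5855, -0.2145) b gone at 21.7 now at -86.5 peaks 32 -96
(0.5855, -0.2145) a gone at 23.8 now at -93.5 peaks 20 -100
(0.585, -0.2142) b gone at 20.9 now at -85.2 peaks 28 -92
(0.585, -0.2142) a gone at 22.1 now at -89.9 peaks 20 -96
(0.5845, -0.214) b gone at 20.4 now at -83.9 peaks 24 -88
(0.5845, -0.214) a gone at 20.8 now at -86.6 peaks 16 -92
bar [357 196] [405 202]
handle ((529.1942138671875, 203.59732055664062), (67.3499526977539, 16.70911407470703), 14.880195617675781)
```

The dash now points to about −87° (stop predicts −86.4°, threshold −80.7°). The cover bar is on the same pixels as before, and the wrench lies flat near the middle of the mat. Handing in.

Run:
```python
from plant import robot
print(robot.hand_in(), robot.sense()['clock'])
```

```text
the job is handed in; nothing more can be done
the job is handed in; nothing more can be done
```

I raised the cover to about 1.42 rad, where it stood by itself. I then tightened the nut with the ring wrench in two strokes, lifting off and reseating once, and laid the wrench flat on the mat. The job was handed in at about 34 s; it reports no verdict.

**Last checks**
- **Nut:** its white dash points to about −87° on average (single readings −84° to −94°). The stop predicts −86.4° and the 2.0 rad limit −80.7°. The hex corners read 32–38°, where the stop predicts 33.6° and the limit is 39.3°. From both I judge the nut to be at its stop.
- **Cover:** the bar's extent in the top picture is unchanged since I let go of it.
- **Wrench:** it looks flat, with ring and handle well inside the mat.
- **Bystanders:** they look unmoved.

**What did not agree**
- The torque did not show the stop cleanly. It rose to about 0.7 N m and then eased to about 0.5 N m, so the verdict on the nut rests on the pictures.
- I had to turn the wrench further than expected, to about −38° instead of about −32°.
- The wrench had pitched nose-down about 10° in the grip by the time it reached the mat. I lowered it with a lighter grip so that it swung back level.

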